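# Press the stoppers home with the pedal press

## Robot

A 6-joint arm with a two-finger parallel gripper is mounted at the origin on a cart in front of the work surface, level with it; the furniture and walls round the work are solid. World frame = base frame: x ahead of the robot, y to its left, z up, the work surface at z = 0. Lengths are in mm, angles in rad, forces in N, time in s.
With the tool pointing down it reaches from about 300 to 775 mm from the base axis. Payload 14.6 kg.
Tool frame: the origin (TCP) lies midway between the tips of the shut fingers; the grasp point (between the pads) lies manip.grasp_offset behind it (manip.grasp_offset is the distance from the TCP to the grasp point, in mm); z points along the fingers, y is the direction in which the jaws open and shut (so a half turn about z gives the same grasp; the last joint's range is limited). The gripper opens to 94 mm and grips with 3 to 60 N. Pads are 16 mm wide; open, the fingers measure 119 mm over their backs; the gripper's body (75 mm by 177 mm) begins 78 mm behind the grasp point.
Start: joints at [-1.167, 0.3, 1.521, -0, 1.321, -0.067], TCP at [249.471, -490.156, 205.446] pointing down, gripper open.
Joint ranges: [-3.03, 3.03], [-0.79, 2.21], [0.23, 2.52], [-1.04, 4.18], [0, 3.07], [-2.55, 2.55]. Speed limits (rad/s): [2.22, 2.22, 2.57, 3.14, 3.14, 3.14].

## Interface

Orientations are given as [roll, pitch, yaw] about the fixed x, y, z axes, in that order (R = Rz(yaw) Ry(pitch) Rx(roll)).
In Python, from cell import monitor, vision, order, manip gives the robot as it stands.
- The arm moves only by the shell command python3 -m jog 'ROWS' [FORCE]. ROWS is JSON, a list of rows, each a list of 7 numbers: the shift along the tool's x, y, z in cm, then the turn, a rotation vector about the tool's x, y, z in rad, then the opening in per cent of the stroke, from 0 (shut) to 100 (fully open). In form: [[tx, ty, tz, rx, ry, rz, jaw], ...]. A call has 1 to 8 rows; each row shifts and turns the commanded pose from where the row before left it, along the tool's axes as they then stand; what a row does not reach is not made up. A row lasts 1/10 s, in which the tool goes at most 50 mm and 8.59 degrees, less where a joint would pass 70% of its speed; a pose out of reach is approached as far as the arm can. A call is refused whole if a number of a shift passes 5 or a number of a turn 0.15, either way. A call with a gripper value outside its range is refused whole. The fingers move at their own pace and stop on an object; FORCE is the grip in N (left out, the last holds). Time passes only in rows, so rows that do not move let the fingers close. It gives the time, the measured TCP pose, the force and the opening at its end, in the units of the state.
- monitor.read_state(): the state, without advancing time (a new reading comes with each control period).
- vision.camera(name): name is "scene" or "top" or "wrist"; returns a dict with "color" (400x640x3 uint8, blue, green, red), "fx", "fy", "cx", "cy" (pixels), "cam_to_world" (4x4, takes a point from camera to world coordinates); the wrist camera has in their place "tool_from_camera" (4x4, takes a point from camera to tool coordinates, whose origin is the TCP and whose axes are the flange's). Camera axes: x right, y down, z forward; pixel columns grow to the right and rows downward; lengths in mm; the calibration is good to about 2 mm. A picture is of the moment at which its call begins: read the wrist's pose just before it. There is no depth.
- order.sign_off(): hands the job in, once; it reports no verdict.
The state is a dict: "clock": time; "joints": joint angles; "qd": joint speeds; "effort": joint torques, N m; "eef_pos": TCP position; "eef_rot": TCP orientation; "wrist_force": force on the tool from outside, world axes, zero at the start; "moment": the same for the moment, N m; "finger_gap": finger opening in mm.
Only numpy, scipy, OpenCV 4.12 (cv2) and the standard library are available. Lean on these libraries where they do the work, as an engineer would, in place of code of your own. Each camera call takes 0.05 s, during which the arm holds its last target.

## Task

Press the loosely set grey stoppers fully home in all the amber bottles with the pedal press: draw the carriage fully out to the left by its red handle, stand every bottle in a pocket of its own, then slide the carriage in so that each bottle in turn stands centred under the ram, and press the pedal down to its stop for each. Finish with the pedal up and the carriage drawn fully out again, the bottles standing upright in it with their stoppers home. Never push on a stopper with the gripper, and leave the white dish and the conical flask where they stand.

Things in the scene. Friction and masses are not known exactly. Their poses are not given: they have to be found in the camera images.
- press: Fixed grey bench press. Origin on the worktop under the ram axis; z up, x away from the robot, y left; turned by up to 0.1 rad. Column at x 60 to 115 mm; the head overhangs the slideway: x -38 to 115, y -33 to 33, z 130 to 212 mm. The slideway, 50 mm wide, lies along its y axis from y -160 to 300 mm; the carriage on it passes under the head
- ram_axis (a point): centre of the underside of the round steel ram pad (44 mm across) when up: a fixed point of the press at x = 0, y = 0, z = 113 mm, axes as the press. The pedal drives the ram 18 mm down at its stop; raised stoppers in the carriage pass 8 mm below the ram when it is up
- carriage_slide (a joint): position of the aluminium carriage in m: 0 = fully out (left, press +y), grows as it slides in to press -y, 0.265 at its inner end. Pockets 1, 2, 3 are centred under the ram at 0.120, 0.186 and 0.252 (12 mm off is good enough). Friction about 2.5 N; it stays where it is left; it starts part way in
- handle (a point): on the carriage's upright red round handle post (16 mm thick, standing free from 24 to 86 mm above the worktop on an arm 130 mm to the robot's side of the slideway's middle): the point to pinch, on its axis, 64 mm above the worktop; axes as the press
- pocket_1 (a point): centre of the floor of the carriage's square pocket 1 (the innermost, press -y end), 20 mm above the worktop; inside 56 x 56 mm, walls 12 mm high, 6 mm thick toward and away from the robot, 10 mm between pockets; pitch 66 mm; axes as the press
- pocket_2 (a point): centre of the floor of the carriage's square pocket 2 (the middle one), 20 mm above the worktop; inside 56 x 56 mm, walls 12 mm high, 6 mm thick toward and away from the robot, 10 mm between pockets; pitch 66 mm; axes as the press
- pocket_3 (a point): centre of the floor of the carriage's square pocket 3 (the outermost, next to the handle), 20 mm above the worktop; inside 56 x 56 mm, walls 12 mm high, 6 mm thick toward and away from the robot, 10 mm between pockets; pitch 66 mm; axes as the press
- pedal_pad (a point): middle of the top of the pedal's black rubber pad (56 x 56 mm), where to press; moves with the pedal. The pedal hinges at its far end, press frame x -46, y -100, z 24 mm, and points to the robot, sloping up at 0.42 rad when up. Pad middle in the press frame: up x -161, y -100, z 85 mm; at the stop x -175, y -100, z 41 mm
- pedal_hinge (a joint): pedal angle in rad: 0 = up, 0.36 = down on its stop. A spring lifts it back when let go; pressing at the pad takes about 4 N at the top, 7 N at the bottom, and about 8 N more while a stopper is being driven; do not press with more than 25 N
- bottle_a: amber glass bottle with a white paper band (0.2 kg): straight round body 48 mm across up to 54 mm, then a shoulder and a neck, rim at 68 mm; origin at the centre of its underside, z up along its axis. Grip it round the body, from above, about 44 mm above its underside. Bottles a, b, c are alike; one may be absent (None)
- bottle_b: amber glass bottle with a white paper band (0.2 kg): straight round body 48 mm across up to 54 mm, then a shoulder and a neck, rim at 68 mm; origin at the centre of its underside, z up along its axis. Grip it round the body, from above, about 44 mm above its underside. Bottles a, b, c are alike; one may be absent (None)
- bottle_c: amber glass bottle with a white paper band (0.2 kg): straight round body 48 mm across up to 54 mm, then a shoulder and a neck, rim at 68 mm; origin at the centre of its underside, z up along its axis. Grip it round the body, from above, about 44 mm above its underside. Bottles a, b, c are alike; one may be absent (None)
- stopper_a: the grey stopper of bottle_a, 31 mm across, 7 mm thick; this frame has the same origin as the bottle's until the stopper goes down; the stopper's top is 85 mm above the bottle's underside when raised, 75 mm when home. Not to be pushed by the gripper
- stopper_b: the grey stopper of bottle_b, 31 mm across, 7 mm thick; this frame has the same origin as the bottle's until the stopper goes down; the stopper's top is 85 mm above the bottle's underside when raised, 75 mm when home. Not to be pushed by the gripper
- stopper_c: the grey stopper of bottle_c, 31 mm across, 7 mm thick; this frame has the same origin as the bottle's until the stopper goes down; the stopper's top is 85 mm above the bottle's underside when raised, 75 mm when home. Not to be pushed by the gripper
- seat_a (a joint): how far the stopper of bottle_a has gone down, m: 0 to 0.002 at the start, 0.010 = home (8 mm or more counts). It sits tight: about 18 N on the stopper moves it, and it stays where pushed; it reaches home when the pedal reaches its stop
- seat_b (a joint): how far the stopper of bottle_b has gone down, m: 0 to 0.002 at the start, 0.010 = home (8 mm or more counts). It sits tight: about 18 N on the stopper moves it, and it stays where pushed; it reaches home when the pedal reaches its stop
- seat_c (a joint): how far the stopper of bottle_c has gone down, m: 0 to 0.002 at the start, 0.010 = home (8 mm or more counts). It sits tight: about 18 N on the stopper moves it, and it stays where pushed; it reaches home when the pedal reaches its stop
- dish: bystander: shallow round white dish, 112 mm across, 29 mm high, loose on the worktop; origin at the centre of its underside
- flask: bystander: small conical flask with a cotton plug, 61 mm across, 111 mm high, loose on the worktop; origin at the centre of its underside
Not all that is in view belongs to the job. What is shaped like the bottle_b but blue is not meant.

How it is judged (in metres and radians):
On the way, in this order (a step that is already met when the one before it is completed fails the run):
1. the carriage is drawn fully out (value of joint carriage_slide below 0.012 m), for 0.2 s.
2. every bottle stands in a pocket of the carriage ((distance between bottle_a and pocket_1 below 0.012 m or distance between bottle_a and pocket_2 below 0.012 m or distance between bottle_a and pocket_3 below 0.012 m) and angle between each of bottle_a, bottle_b, bottle_c's own z axis and vertical below 0.12 rad and (distance between bottle_b and pocket_1 below 0.012 m or distance between bottle_b and pocket_2 below 0.012 m or distance between bottle_b and pocket_3 below 0.012 m) and (distance between bottle_c and pocket_1 below 0.012 m or distance between bottle_c and pocket_2 below 0.012 m or distance between bottle_c and pocket_3 below 0.012 m)), for 0.2 s.
3. the pedal is pressed to its stop with a bottle under the ram (value of joint pedal_hinge above 0.33 rad and horizontal distance between any of bottle_a, bottle_b, bottle_c and ram_axis below 0.018 m), for 0.05 s.
4. all stoppers are home (value of joint each of seat_a, seat_b, seat_c above 0.008 m), for 0.2 s.
At the end, for the whole second after the job is handed in: Every stopper is at least 8 mm of its 10 mm down, every bottle stands upright (within 0.12 rad) and at rest in a pocket (underside within 12 mm of the pocket's floor centre), the carriage is out (within 15 mm of its outer end) and the pedal is up (below 0.06 rad) (all of step 2 and all of step 4 and linear speed of each of bottle_a, bottle_b, bottle_c below 0.03 m/s and value of joint carriage_slide below 0.015 m and value of joint pedal_hinge below 0.06 rad); the robot touches nothing.
It fails at once if the gripper pushes on the stopper of bottle a (contact force between the fingers and stopper_a above 8 N).
It fails at once if the gripper pushes on the stopper of bottle b (contact force between the fingers and stopper_b above 8 N).
It fails at once if the gripper pushes on the stopper of bottle c (contact force between the fingers and stopper_c above 8 N).
It fails at once if the dish is pushed away (distance of dish from where it was at the start of the episode above 0.03 m).
It fails at once if the flask is pushed away (distance of flask from where it was at the start of the episode above 0.03 m).
Of bottle_a, bottle_b, bottle_c only 2 to 3 are there at a start; the rules pass over those that are not, and their reading is None.
At some moment in a run one of bottle_a, bottle_b, bottle_c may be knocked a few centimetres aside while the robot is not near it.
It also fails if it takes over 210 s, if anything falls off the work surface, if the arm or the gripper's body presses on something with over 40 N, if the wrist force passes 120 N, or if a joint passes its speed limit or range.

## Working session

There is one attempt and no reset: what is moved stays moved. The work goes in short steps, Python scripts to look and compute and a shell command to move; the robot and the scene stay as the last step left them, time stands still between calls to the robot, and variables do not carry over. Pictures are saved under pics/ and viewed, and the job is handed in when it is done.

```bash
ls; mkdir -p pics
python3 - <<'E'
from cell import monitor,vision,manip
import cv2
s=monitor.read_state();print(s);print(manip.grasp_offset)
for n in("scene","top","wrist"):
    c=vision.camera(n);cv2.imwrite(f"pics/{n}0.png",c["color"])
    print(n,{k:v for k,v in c.items() if k!="color"})
E
```

```text
pics
{'clock': 0.0, 'joints': array([-1.16655427e+00,  3.00473137e-01,  1.52159668e+00,  1.04614660e-05,
        1.32069634e+00, -6.65876908e-02]), 'qd': array([ 0.00050382,  0.00059677,  0.00031849, -0.00021538, -0.0015713 ,
        0.00113003]), 'effort': array([ 5.58168667e-04, -5.31817746e+01, -3.52731943e+01,  7.08392146e-02,
        2.44392600e-02, -1.15379298e-04]), 'eef_pos': array([ 249.39423893, -489.90522723,  204.87861473]), 'eef_rot': array([-3.14042243e+00, -8.81934059e-05,  4.70827102e-01]), 'wrist_force': array([ 0.43264262, -0.28103372,  0.19111977]), 'moment': array([ 0.02079236, -0.01299884,  0.01848779]), 'finger_gap': 93.98711392915013}
18.8
scene {'fx': 383.8122391634368, 'fy': 383.8122391634368, 'cx': 322.8894437046311, 'cy': 199.85688201375518, 'cam_to_world': array([[ 8.91471302e-01, -3.23145472e-01,  3.17578214e-01,
         4.40735659e+01],
       [-4.52910718e-01, -6.54583035e-01,  6.05304000e-01,
        -9.38405550e+02],
       [ 1.22800638e-02, -6.83445722e-01, -7.29898038e-01,
         1.13150226e+03],
       [ 0.00000000e+00,  0.00000000e+00,  0.00000
[... 271 characters left out ...]
.61191681e-01,  1.07614449e-01,
        -2.09119969e+02],
       [ 6.02856268e-03, -3.99787380e-01, -9.16588080e-01,
         1.46755503e+03],
       [ 0.00000000e+00,  0.00000000e+00,  0.00000000e+00,
         1.00000000e+00]])}
wrist {'fx': 285.4224349619039, 'fy': 285.4224349619039, 'cx': 321.99914574683964, 'cy': 197.77580967231953, 'tool_from_camera': array([[ 1.31996356e-03, -9.57338682e-01, -2.88965232e-01,
         8.51366452e+01],
       [ 9.99998879e-01,  1.05942582e-03,  1.05802614e-03,
         5.66218231e-01],
       [-7.06752121e-04, -2.88966305e-01,  9.57339007e-01,
        -1.78772079e+02],
       [ 0.00000000e+00,  0.00000000e+00,  0.00000000e+00,
         1.00000000e+00]])}
```

View pics/scene0.png

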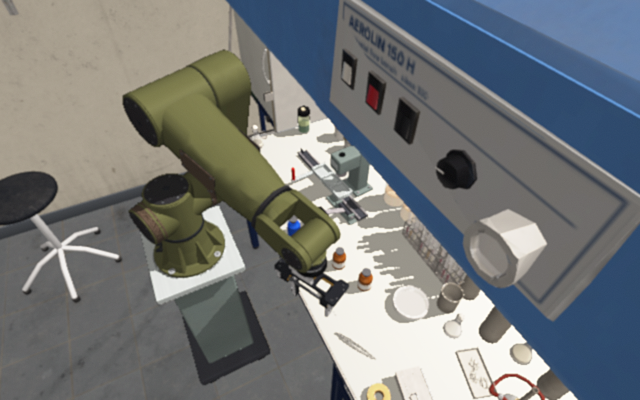

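View pics/top0.png

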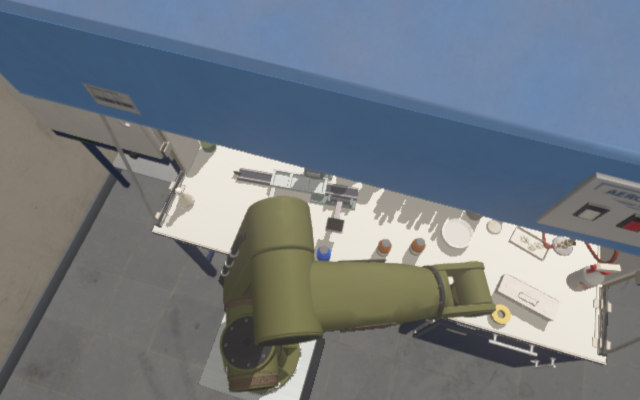

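View pics/wrist0.png

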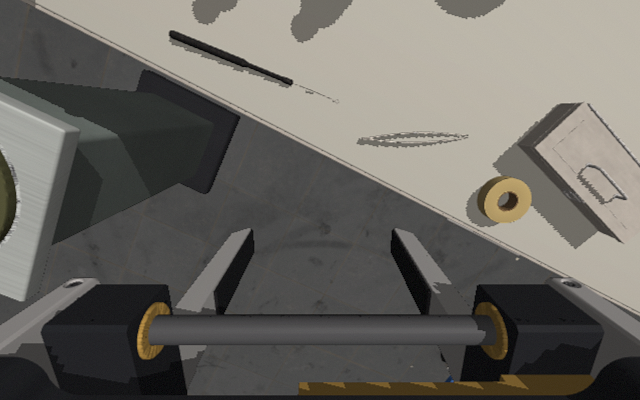

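Run:
```python
import cv2
a=cv2.imread("pics/top0.png");cv2.imwrite("pics/top0c.png",cv2.resize(a[130:290,160:480],None,fx=2.5,fy=2.5,interpolation=cv2.INTER_CUBIC))
a=cv2.imread("pics/scene0.png");cv2.imwrite("pics/scene0c.png",cv2.resize(a[95:345,240:500],None,fx=2.4,fy=2.4,interpolation=cv2.INTER_CUBIC))
```

```text
(no output)
```

View pics/top0c.png

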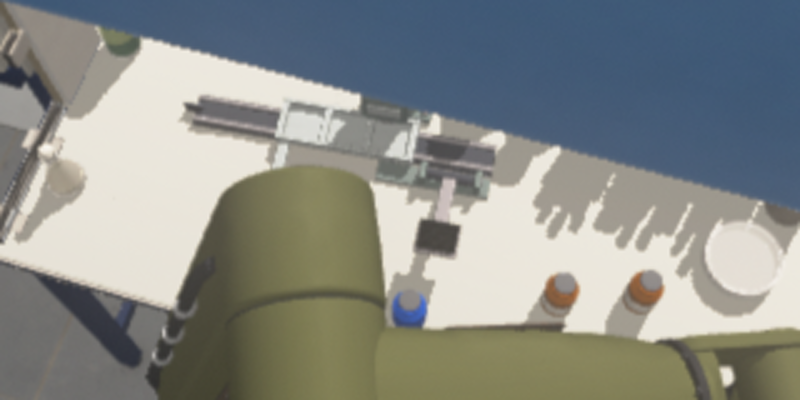

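View pics/scene0c.png

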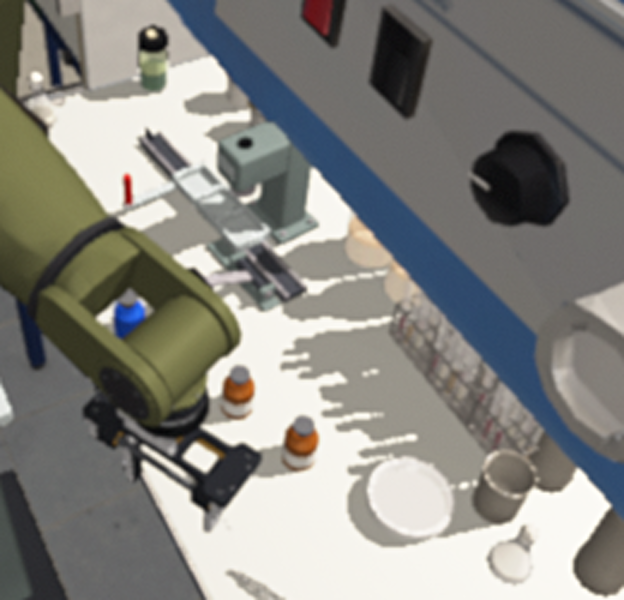

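```bash
cat > h.py <<'E'
import numpy as np,cv2
from cell import monitor,vision,order,manip
from scipy.spatial.transform import Rotation as R
def pose(s=None):
    s=s or monitor.read_state();T=np.eye(4);T[:3,:3]=R.from_euler('xyz',s['eef_rot']).as_matrix();T[:3,3]=s['eef_pos'];return T
def cam(n,path=None):
    T=pose();c=vision.camera(n)
    M=T@c['tool_from_camera'] if n=='wrist' else c['cam_to_world']
    if path: cv2.imwrite(path,c['color']); np.savez(path[:-4]+'.npz',M=M,k=[c['fx'],c['fy'],c['cx'],c['cy']])
    return c['color']
def load(p):
    d=np.load(p[:-4]+'.npz');return d['M'],d['k']
def px2w(p,u,v,z):
    M,k=load(p);d=M[:3,:3]@np.array([(u-k[2])/k[0],(v-k[3])/k[1],1]);t=(z-M[2,3])/d[2];return M[:3,3]+t*d
def w2px(p,X):
    M,k=load(p);x=np.linalg.inv(M)@np.append(X,1);return np.array([k[0]*x[0]/x[2]+k[2],k[1]*x[1]/x[2]+k[3]])
def crop(p,u0,v0,u1,v1,f,out):
    a=cv2.imread(p)[v0:v1,u0:u1];cv2.imwrite(out,cv2.resize(a,None,fx=f,fy=f,interpolation=cv2.INTER_CUBIC))
def st():
    s=monitor.read_state();print('t',round(s['clock'],2),'pos',s['eef_pos'].round(1),'rot',s['eef_rot'].round(3),'F',s['wrist_force'].round(1),'gap',round(s['finger_gap'],1),'q',s['joints'].round(2))
def go(X,yaw=None):
    """tool-frame shift (cm) and rz to a world TCP target, tool down"""
    T=pose();d=T[:3,:3].T@(np.array(X)-T[:3,3])/10
    print('shift cm',d.round(2))
    Rt=R.from_euler('xyz',[np.pi,0,monitor.read_state()['eef_rot'][2] if yaw is None else yaw]).as_matrix()
    print('rotvec',R.from_matrix(T[:3,:3].T@Rt).as_rotvec().round(3))
E
python3 - <<'E'
from h import *
cam('top','pics/t1.png');cam('scene','pics/s1.png');
P=px2w
f=lambda u,v:(160+u/2.5,130+v/2.5)
g=lambda u,v:(240+u/2.4,95+v/2.4)
print('pad',P('pics/t1.png',*f(437,236),85))
print('handle s',P('pics/s1.png',*g(127,176),86))
for n,(u,v) in dict(b1=(563,281),b2=(650,280),blue=(410,300)).items(): print(n,P('pics/t1.png',*f(u,v),84))
for n,(u,v) in dict(b1=(239,374),b2=(303,425),blue=(128,298)).items(): print(n,'scene',P('pics/s1.png',*g(u,v),84))
print('dish',P('pics/t1.png',*f(743,257),15),'flask?',P('pics/t1.png',*f(65,175),60))
print('slide L',P('pics/t1.png',*f(196,110),15),'R',P('pics/t1.png',*f(494,160),15))
print('slide s L',P('pics/s1.png',*g(150,133),15),'R',P('pics/s1.png',*g(294,285),15))
E
```

```text
pad [ 459.67639916 -116.94607967   85.        ]
handle s [469.42165872 137.64063447  86.        ]
b1 [ 446.02874139 -297.76117537   84.        ]
b2 [ 480.92585657 -410.4380971    84.        ]
blue [ 361.55658398 -106.86558983   84.        ]
b1 scene [ 444.40031557 -301.49544668   84.        ]
b2 scene [ 480.95591068 -411.72717272   84.        ]
blue scene [ 362.57172291 -107.15748026   84.        ]
dish [ 579.75842003 -541.87922342   15.        ] flask? [407.15068135 420.16814718  60.        ]
slide L [578.11297247 293.49708794  15.        ] R [ 626.22289576 -161.10149406   15.        ]
slide s L [585.97110141 301.76962423  15.        ] R [ 633.74130105 -145.72557792   15.        ]
```

```bash
python3 -m jog '[[0,0,0,0,0,0.125,100],[0,0,0,0,0,0.125,100],[0,0,0,0,0,0.12,100],[1.9,-4.2,0,0,0,0,100],[1.9,-4.2,0,0,0,0,100],[1.9,-4.2,0,0,0,0,100],[1.9,-4.2,0,0,0,0,100],[1.9,-4.2,0,0,0,0,100]]'; python3 -m jog '[[1.9,-4.2,0,0,0,0,100],[1.9,-4.2,0,0,0,0,100],[1.9,-4.2,0,0,0,0,100],[1.9,-4.2,0,0,0,0,100],[1.9,-4.2,0,0,0,0,100],[1.9,-4.2,0,0,0,0,100],[1.9,-4.2,0,0,0,0,100],[0,0,0,0,0,0,100]]'
python3 - <<'E'
from h import *
cam('wrist','pics/w2.png');cam('top','pics/t2.png');cam('scene','pics/s2.png');st()
crop('pics/t2.png',160,130,560,350,2,'pics/t2c.png')
E
```

```text
clock: 1.05
eef_pos: [323.0, -269.9, 205.5]
eef_rot: [3.141, -0.0, 0.1]
wrist_force: [1.3, -0.4, 1.1]
finger_gap: 94.0
clock: 1.85
eef_pos: [426.2, 38.2, 205.4]
eef_rot: [-3.141, -0.0, 0.106]
wrist_force: [0.2, 0.0, -0.5]
finger_gap: 93.9
t 2.0 pos [425.4  34.  205.3] rot [3.141 0.    0.101] F [-1.  -0.6 -0.6] gap 94.2 q [-0.01  0.02  1.84 -0.    1.28  1.46]
```

View pics/w2.png

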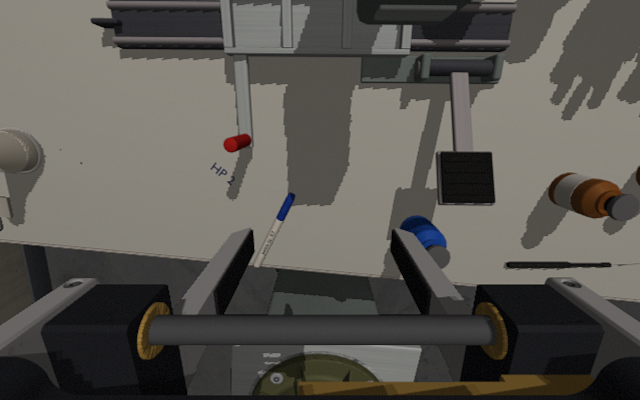

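View pics/t2c.png

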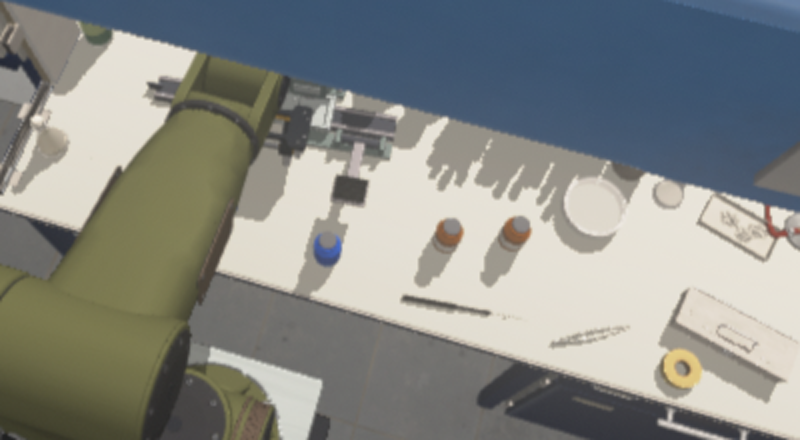

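View pics/s2.png

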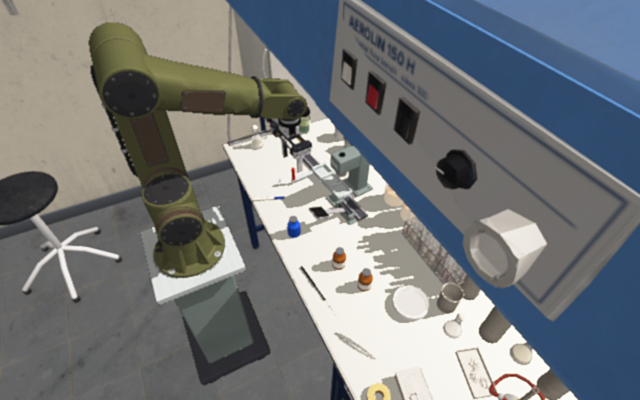

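Run:
```python
from h import *
crop('pics/w2.png',90,0,520,215,1.85,'pics/w2c.png')
w='pics/w2.png'
print('handle top',px2w(w,231,145,86),'handle base',px2w(w,244,140,24))
print('pad',px2w(w,466,178,85),'slide L end',px2w(w,113,28,15),'R',px2w(w,509,30,15))
```

```text
handle top [468.30148675 136.71223589  86.        ] handle base [467.30458592 139.44032352  24.        ]
pad [ 459.96448461 -114.08000561   85.        ] slide L end [576.74913378 294.49918205  15.        ] R [ 623.36683686 -157.05925373   15.        ]
```

View pics/w2c.png

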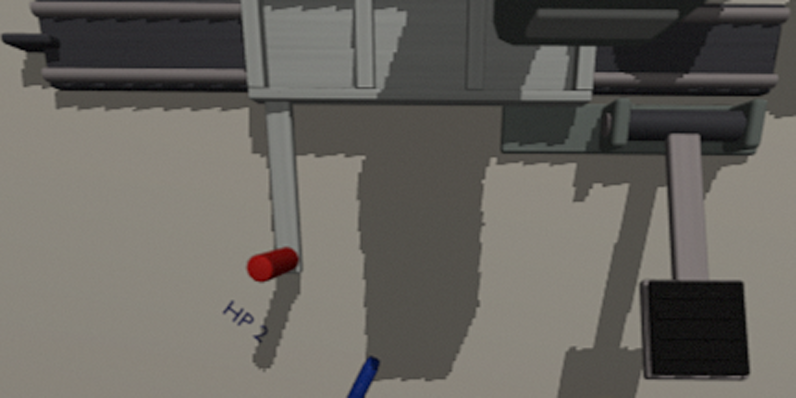

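```bash
python3 -m jog '[[1.8,-3.3,0,0,0,0,100],[1.8,-3.3,0,0,0,0,100],[1.7,-3.3,0,0,0,0,100],[0,0,3,0,0,0,80],[0,0,3,0,0,0,60],[0,0,3,0,0,0,60],[0,0,0,0,0,0,60]]'
python3 - <<'E'
from h import *
cam('wrist','pics/w3.png');st();w='pics/w3.png'
go([468,138,45],0.101)
E
```

```text
clock: 2.7
eef_pos: [466.7, 136.3, 112.5]
eef_rot: [3.141, 0.006, 0.099]
wrist_force: [0.2, 0.4, 0.1]
finger_gap: 65.7
t 2.75 pos [467.9 136.7 114.9] rot [3.141e+00 3.000e-03 9.900e-02] F [-0.3 -0.2  1. ] gap 61.0 q [ 0.21  0.26  1.79 -0.    1.09  1.68]
shift cm [ 0.04 -0.13  6.99]
rotvec [ 0.     0.003 -0.002]
```

View pics/w3.png

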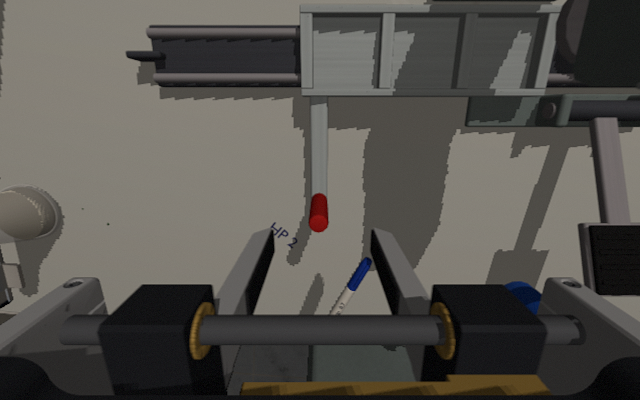

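```bash
python3 -c "
from h import *
print(px2w('pics/w3.png',318,223,86))"
python3 -m jog '[[0,-0.1,2.3,0,0,0,60],[0,0,2.3,0,0,0,60],[0,0,2.3,0,0,0,60],[0,0,0,0,0,0,10],[0,0,0,0,0,0,0],[0,0,0,0,0,0,0],[0,0,0,0,0,0,0]]' 25
python3 -c "
from h import *
cam('wrist','pics/w4.png');st()"
```

```text
[469.39487935 139.04699415  86.        ]
clock: 3.45
eef_pos: [469.0, 139.1, 47.9]
eef_rot: [-3.141, -0.002, 0.101]
wrist_force: [0.7, 0.5, -0.4]
finger_gap: 27.9
t 3.5 pos [468.8 139.1  47.6] rot [-3.141e+00 -2.000e-03  1.010e-01] F [0.1 0.6 0.4] gap 23.9 q [ 0.21  0.37  1.84 -0.    0.93  1.68]
```

View pics/w4.png

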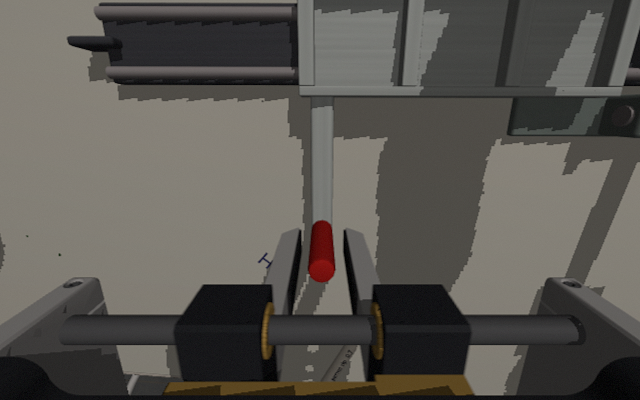

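```bash
python3 -m jog '[[0,0,0,0,0,0,0],[0,0,0,0,0,0,0]]' 25
python3 -c "
from h import *
th=.102;O=np.array([610,-1.5])
def pf(X): d=X[:2]-O; return d[0]*np.cos(th)+d[1]*np.sin(th), -d[0]*np.sin(th)+d[1]*np.cos(th)
for p in [(346,50),(420,50),(505,50),(303,50),(552,50)]: print(pf(px2w('pics/w3.png',*p,26)))
print('h',pf(np.array([469,139])))"
```

```text
clock: 3.7
eef_pos: [468.6, 139.2, 47.0]
eef_rot: [-3.141, -0.001, 0.101]
wrist_force: [-2.2, -0.1, 6.0]
finger_gap: 15.5
(np.float64(5.729766671264265), np.float64(130.59048867001042))
(np.float64(5.629235889826594), np.float64(68.59850046984397))
(np.float64(5.5136581006244905), np.float64(-2.672177445443573))
(np.float64(5.788144817523225), np.float64(166.5891877975829))
(np.float64(5.449702933761327), np.float64(-42.10992867769569))
h (np.float64(-125.96099073865048), np.float64(154.12682703584605))
```

```bash
python3 -m jog '[[0,-1,0,0,0,0,0],[0,-2,0,0,0,0,0],[0,-2.5,0,0,0,0,0],[0,-2.5,0,0,0,0,0],[0,-2,0,0,0,0,0],[0,-1.2,0,0,0,0,0],[0,0,0,0,0,0,0],[0,0,0,0,0,0,0]]' 25
python3 -c "
from h import *
cam('wrist','pics/w5.png');st()"
```

```text
clock: 4.5
eef_pos: [457.5, 251.0, 47.1]
eef_rot: [-3.141, -0.002, 0.101]
wrist_force: [1.7, 2.0, 5.7]
finger_gap: 15.2
t 4.55 pos [457.6 250.8  47.1] rot [-3.141e+00 -2.000e-03  1.010e-01] F [1.6 2.2 5.3] gap 15.4 q [0.43 0.43 1.75 0.   0.96 1.9 ]
```

View pics/w5.png

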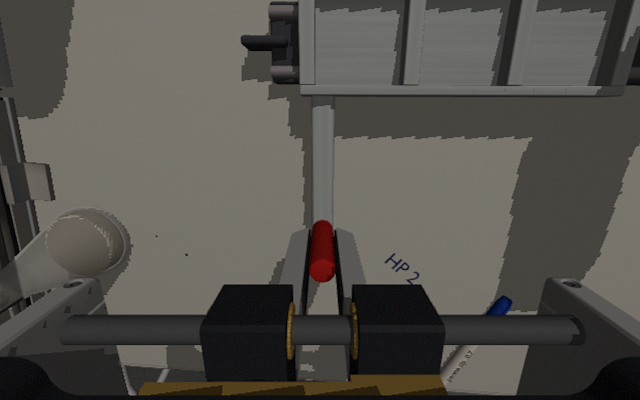

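```bash
for i in 1; do python3 -m jog '[[0,-0.4,0,0,0,0,0],[0,-0.4,0,0,0,0,0],[0,0,0,0,0,0,0]]'; python3 -m jog '[[0,-0.4,0,0,0,0,0],[0,-0.2,0,0,0,0,0],[0,0,0,0,0,0,0]]';done
```

```text
clock: 4.85
eef_pos: [456.8, 258.5, 47.0]
eef_rot: [-3.141, -0.001, 0.101]
wrist_force: [1.0, 2.4, 6.3]
finger_gap: 15.4
clock: 5.15
eef_pos: [456.5, 261.4, 47.0]
eef_rot: [3.137, -0.0, 0.101]
wrist_force: [4.2, -24.2, 12.5]
finger_gap: 15.9
```

```bash
python3 -m jog '[[0,0.4,0,0,0,0,0],[0,0,0,0,0,0,0],[0,0,0,0,0,0,30],[0,0,0,0,0,0,60],[0,0,0,0,0,0,60]]'
python3 -c "
from h import *
st();cam('wrist','pics/w6.png')
print(px2w('pics/w6.png',322,270,86))"
```

```text
clock: 5.65
eef_pos: [455.8, 260.2, 46.2]
eef_rot: [3.141, 0.001, 0.101]
wrist_force: [0.0, -0.3, -0.0]
finger_gap: 36.0
t 5.65 pos [455.8 260.2  46.2] rot [3.141e+00 1.000e-03 1.010e-01] F [ 0.  -0.3 -0. ] gap 36.0 q [0.45 0.44 1.74 0.   0.96 1.92]
[457.70607444 259.92011421  86.        ]
```

View pics/w6.png

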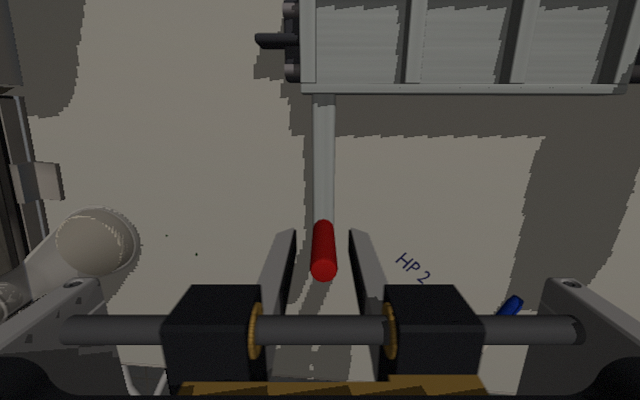

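```bash
python3 -m jog '[[0,0,4,0,0,0,60],[0,0,-1,0,0,0,60]]' >/dev/null 2>&1; echo
python3 -c "
from h import *
st()"
```

```text
t 5.9 pos [452.9 258.9  11.9] rot [3.138 0.009 0.101] F [-0.7  0.1  0.4] gap 55.1 q [0.45 0.49 1.76 0.   0.9  1.92]
```

That row had the wrong sign: it went down 4 cm. The tips stopped at z≈12 mm without touching anything (force is about 0). Now going up.

```bash
python3 -m jog '[[0,0,-3,0,0,0,60],[0,0,-4,0,0,0,60],[0,0,-4,0,0,0,60],[0,0,-4,0,0,0,60],[0,0,-4,0,0,0,60],[0,4,0,0,0,0,60],[0,4,0,0,0,0,60],[0,0,0,0,0,0,60]]'
python3 -c "
from h import *
st();cam('wrist','pics/w7.png')
"
```

```text
clock: 6.7
eef_pos: [464.0, 177.8, 208.9]
eef_rot: [3.141, -0.002, 0.098]
wrist_force: [0.0, 0.8, -0.3]
finger_gap: 56.6
t 6.7 pos [464.  177.8 208.9] rot [ 3.141e+00 -2.000e-03  9.800e-02] F [ 0.   0.8 -0.3] gap 56.6 q [ 0.29  0.18  1.66 -0.    1.3   1.77]
```

View pics/w7.png

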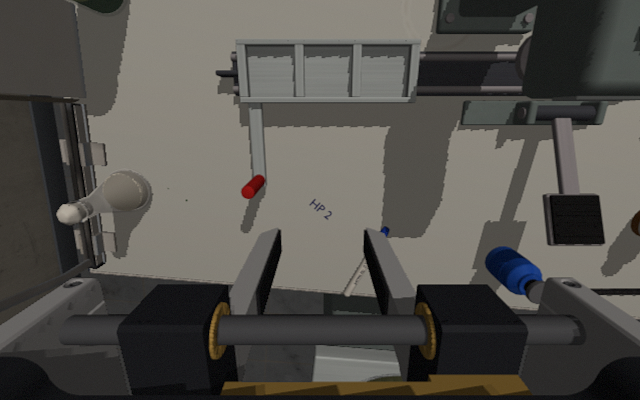

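```bash
python3 -c "
from h import *
crop('pics/w7.png',210,20,450,120,3.3,'pics/w7c.png')
"
```

```text
(no output)
```

View pics/w7c.png

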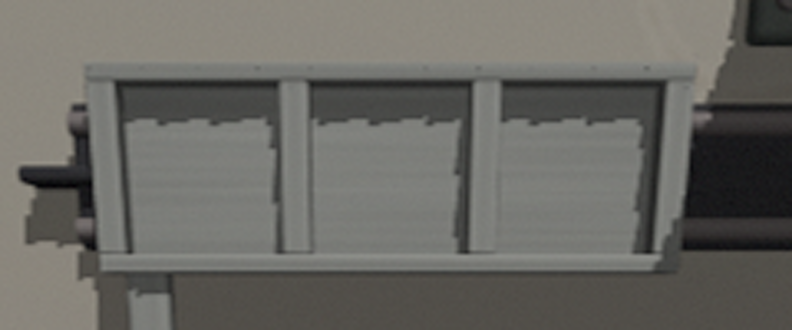

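```bash
cat > fit.py <<'E'
from h import *
from scipy.optimize import least_squares
w='pics/w7.png'
f=lambda u,v:(210+u/3.3,20+v/3.3)
obs=[]  # pixel, press-frame pt
for (u,v),X in [((86,65),(34,290,32)),((694,66),(34,82,32)),((295,80),(28,219,32)),((486,80),(28,153,32)),((297,253),(-28,219,32)),((482,253),(-28,153,32)),((101,256),(-34+6,290,32)),((20,175),None)]:
    if X: obs.append((w,f(u,v),X))
obs.append((w,(574,219),(-161,-100,85)))
obs.append(('pics/t1.png',(160+437/2.5,130+236/2.5),(-161,-100,85)))
obs.append(('pics/w2.png',(466,178),(-161,-100,85)))
def W(p,X):
    c,s=np.cos(p[2]),np.sin(p[2]);return np.array([p[0]+c*X[0]-s*X[1],p[1]+s*X[0]+c*X[1],X[2]])
def res(p): return np.concatenate([w2px(i,W(p,X))-np.array(q) for i,q,X in obs])
r=least_squares(res,[610,-1.5,.1],loss='soft_l1');print(r.x,r.fun.reshape(-1,2).round(1))
p=r.x;np.save('press.npy',p)
for n,X in dict(p1=(0,120,20),p2=(0,186,20),p3=(0,252,20),pad=(-161,-100,85),h=(-130,275,64)).items(): print(n,W(p,X).round(1))
E
python3 fit.py
```

```text
[ 6.11061125e+02 -2.00595259e+00  9.30310866e-02] [[-1.2 -1.8]
 [ 1.1 -0.7]
 [-0.7  0.1]
 [ 0.3  0.6]
 [-0.5  0.6]
 [-0.5  1. ]
 [-1.4 -0.7]
 [ 4.8  1.8]
 [-0.1 -0.1]
 [ 2.3  0.2]]
p1 [599.9 117.5  20. ]
p2 [593.8 183.2  20. ]
p3 [587.7 248.9  20. ]
pad [ 460.  -116.5   85. ]
h [456.1 259.7  64. ]
```

```bash
python3 -m jog '[[-0.6,4.6,0,0,0,0,60],[-0.6,4.6,0,0,0,0,60],[-0.6,4.6,0,0,0,0,60],[-0.6,4.6,0,0,0,0,70],[-0.6,4.6,0,0,0,0,80],[-0.6,4.6,0,0,0,0,90],[-0.6,4.6,0,0,0,0,100],[-0.6,4.6,0,0,0,0,100]]'
python3 -m jog '[[-0.6,4.6,0,0,0,-0.14,100],[0,0,0,0,0,-0.143,100],[0,0,0,0,0,-0.143,100],[0,0,0,0,0,-0.143,100],[0,0,0,0,0,-0.143,100],[0,0,0,0,0,-0.143,100],[0,0,0,0,0,-0.143,100],[0,0,0,0,0,-0.143,100]]'
python3 -m jog '[[0,0,0,0,0,-0.143,100],[0,0,0,0,0,-0.143,100],[0,0,0,0,0,-0.143,100],[0,0,0,0,0,0,100]]'
python3 -c "
from h import *
st();cam('wrist','pics/w8.png');cam('top','pics/t8.png');go([445,-299,150],1.666)
crop('pics/t8.png',300,180,480,290,4,'pics/t8c.png')
"
```

```text
clock: 7.55
eef_pos: [453.3, -191.1, 207.9]
eef_rot: [3.141, -0.001, 0.102]
wrist_force: [1.1, 0.1, 0.5]
finger_gap: 92.2
clock: 8.35
eef_pos: [452.4, -235.1, 207.7]
eef_rot: [3.141, -0.0, 1.247]
wrist_force: [0.4, -1.0, 0.3]
finger_gap: 94.2
clock: 8.75
eef_pos: [452.4, -235.2, 207.5]
eef_rot: [3.141, 0.0, 1.673]
wrist_force: [0.4, -0.1, -0.0]
finger_gap: 94.0
t 8.75 pos [ 452.4 -235.2  207.5] rot [3.141 0.    1.673] F [ 0.4 -0.1 -0. ] gap 94.0 q [-0.55  0.21  1.63  0.    1.3  -0.65]
shift cm [-6.25 -1.33  5.72]
rotvec [ 0.  0. -0.]
```

View pics/w8.png

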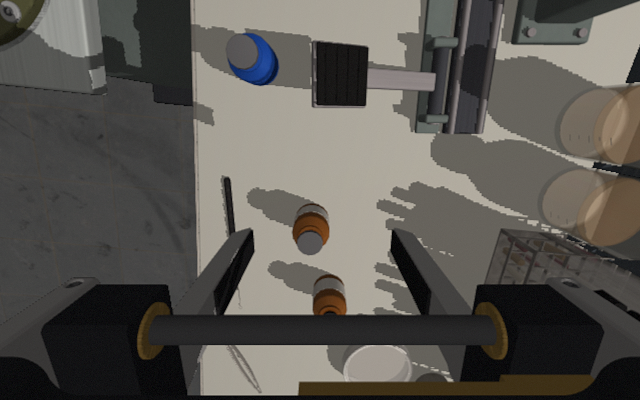

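View pics/t8c.png

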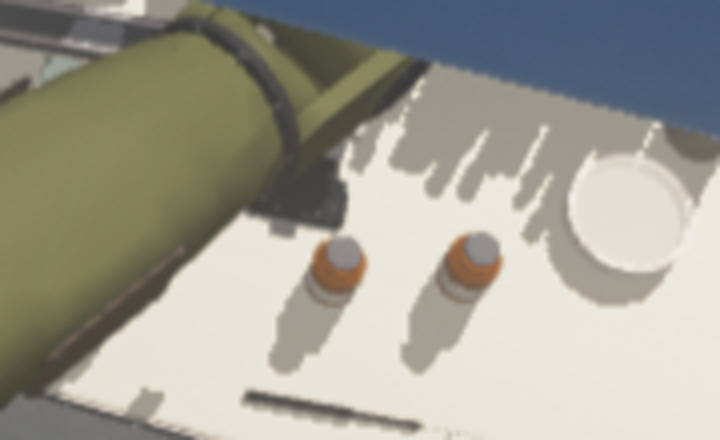

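```bash
python3 -c "
from h import *
print(px2w('pics/w8.png',310,243,84.5));print(px2w('pics/t8.png',300+344/4,180+251/4,84.5),px2w('pics/t8.png',300+482/4,180+247/4,84.5))
X=px2w('pics/w8.png',310,243,84.5)
go([X[0],X[1],150],1.67)
"
```

```text
[ 445.87143896 -298.04998689   84.5       ]
[ 445.40669876 -300.60113834   84.5       ] [ 482.08794169 -411.81778717   84.5       ]
shift cm [-6.17 -1.24  5.72]
rotvec [ 0.     0.    -0.004]
```

```bash
python3 -m jog '[[-3.1,-0.65,0,0,0,0,100],[-3.2,-0.6,0,0,0,0,100],[0,0,3,0,0,0,100],[0,0,3,0,0,0,100],[0,0,1.5,0,0,0,100],[0,0,0,0,0,0,100]]'
python3 -c "
from h import *
st();cam('wrist','pics/w9.png');go([445.7,-299,25],1.666)
"
```

```text
clock: 9.45
eef_pos: [445.1, -299.2, 129.8]
eef_rot: [-3.139, -0.003, 1.666]
wrist_force: [-0.1, 0.7, 0.4]
finger_gap: 94.1
t 9.45 pos [ 445.1 -299.2  129.8] rot [-3.139e+00 -3.000e-03  1.666e+00] F [-0.1  0.7  0.4] gap 94.1 q [-0.66  0.35  1.64  0.    1.15 -0.76]
shift cm [5.000e-02 1.000e-02 1.064e+01]
rotvec [-0.001 -0.001  0.001]
```

View pics/w9.png

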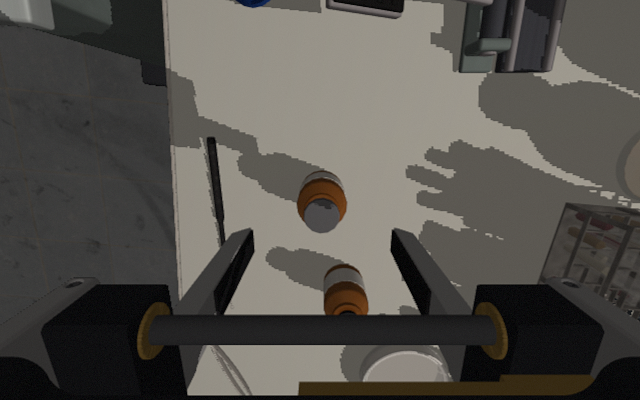

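```bash
python3 -c "
from h import *
print(px2w('pics/w9.png',321,215,84.5))"
python3 -m jog '[[0,0,3,0,0,0,100],[0,0,3,0,0,0,100],[0,0,3,0,0,0,100],[0,0,1.6,0,0,0,100],[0,0,0,0,0,0,60],[0,0,0,0,0,0,30],[0,0,0,0,0,0,30],[0,0,0,0,0,0,30]]' 20
python3 -m jog '[[0,0,0,0,0,0,30],[0,0,0,0,0,0,30]]'
```

```text
[ 444.93039018 -297.63405633   84.5       ]
clock: 10.3
eef_pos: [446.4, -300.3, 26.8]
eef_rot: [3.14, 0.001, 1.669]
wrist_force: [-0.3, -0.8, 0.6]
finger_gap: 65.7
clock: 10.5
eef_pos: [445.8, -300.1, 25.9]
eef_rot: [3.141, 0.0, 1.669]
wrist_force: [-3.9, -1.2, 3.0]
finger_gap: 49.4
```

```bash
python3 -m jog '[[0,0,0,0,0,0,30],[0,0,0,0,0,0,30],[0,0,-2,0,0,0,30],[0,0,-4,0,0,0,30],[0,0,-4,0,0,0,30],[0,0,-4,0,0,0,30],[0,0,-4,0,0,0,30],[0,0,0,0,0,0,30]]'
python3 -c "
from h import *
st();cam('wrist','pics/w10.png')"
```

```text
clock: 11.3
eef_pos: [447.2, -300.9, 210.6]
eef_rot: [3.136, 0.006, 1.669]
wrist_force: [-0.8, 0.5, -2.6]
finger_gap: 47.9
t 11.3 pos [ 447.2 -300.9  210.6] rot [3.136 0.006 1.669] F [-0.8  0.5 -2.6] gap 47.9 q [-0.66  0.27  1.55  0.    1.32 -0.76]
```

View pics/w10.png

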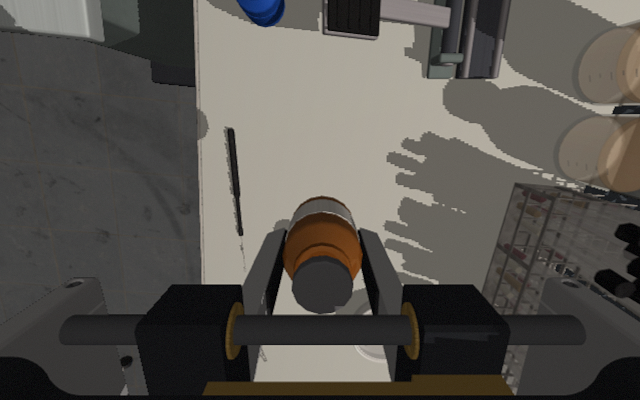

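```bash
python3 -c "
from h import *
print(px2w('pics/w10.png',323,283,269))"
```

```text
[ 447.8095353  -295.78415946  269.        ]
```

```bash
python3 -m jog '[[2,0.5,0,0,0,0,30],[3.5,0.8,0,0,0,0,30],[4,0.9,0,0,0,0,30],[4,0.9,0,0,0,0,30],[4,0.9,0,0,0,0,30],[4,0.9,0,0,0,0,30],[4,0.9,0,0,0,0,30],[4,0.9,0,0,0,0,30]]'
python3 -m jog '[[4,0.9,0,0,0,0,30],[4,0.9,0,0,0,0,30],[3,0.8,0,0,0,0,30],[0,0,0,0,0,0,30]]'
python3 -c "
from h import *
st();go([600,114.5,210],1.664)"
```

```text
clock: 12.15
eef_pos: [482.6, 2.0, 203.6]
eef_rot: [-3.139, -0.001, 1.669]
wrist_force: [2.1, 0.4, -2.2]
finger_gap: 47.9
clock: 12.55
eef_pos: [497.8, 115.2, 203.2]
eef_rot: [-3.138, -0.0, 1.673]
wrist_force: [-0.1, -1.0, -2.3]
finger_gap: 47.9
t 12.55 pos [497.8 115.2 203.2] rot [-3.138 -0.     1.673] F [-0.1 -1.  -2.3] gap 47.9 q [0.16 0.22 1.63 0.   1.3  0.05]
shift cm [-1.11 10.16 -0.71]
rotvec [-0.003 -0.     0.009]
```

```bash
python3 -m jog '[[-0.4,3,0,0,0,0.009,30],[-0.4,3.5,0,0,0,0,30],[-0.3,3.6,0,0,0,0,30],[0,0,3,0,0,0,30],[0,0,3,0,0,0,30],[0,0,2,0,0,0,30],[0,0,0,0,0,0,30]]'
python3 -c "
from h import *
st();cam('wrist','pics/w11.png');cam('top','pics/t11.png');cam('scene','pics/s11.png');go([600,114.5,46],1.664)"
```

```text
clock: 13.25
eef_pos: [598.0, 109.7, 120.8]
eef_rot: [-3.134, 0.0, 1.66]
wrist_force: [0.4, 0.5, -1.0]
finger_gap: 47.5
t 13.25 pos [598.  109.7 120.8] rot [-3.134  0.     1.66 ] F [ 0.4  0.5 -1. ] gap 47.5 q [ 0.12  0.51  1.43 -0.    1.21  0.03]
shift cm [0.42 0.   8.01]
rotvec [ 0.001  0.    -0.004]
```

View pics/w11.png

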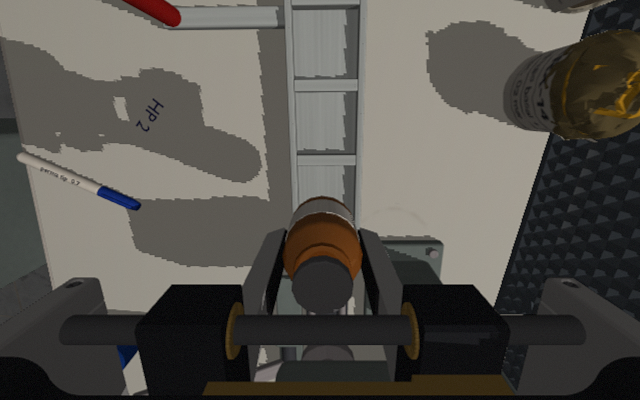

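View pics/s11.png

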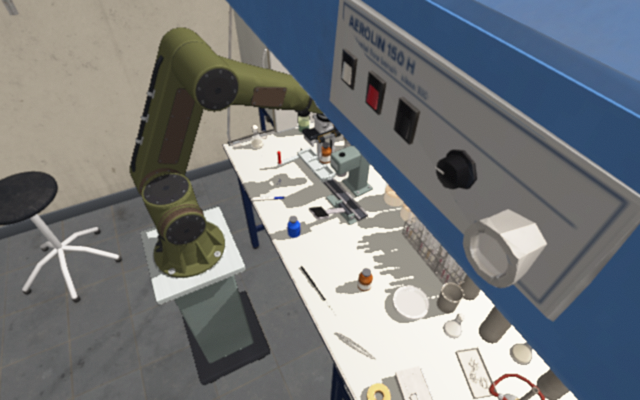

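```bash
python3 -c "
from h import *
crop('pics/w11.png',270,60,390,230,4,'pics/w11c.png')"
```

```text
(no output)
```

View pics/w11c.png

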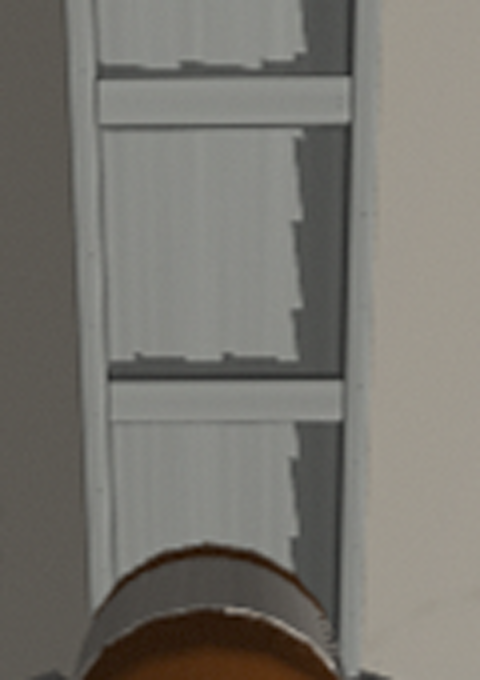

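```bash
python3 -c "
from h import *
w='pics/w11.png';g=lambda u,v:(270+u/4,60+v/4)
p=np.load('press.npy')
for (u,v) in [(225,102),(227,400),(97,400),(350,400)]: print(px2w(w,*g(u,v),32).round(1))
c,s=np.cos(p[2]),np.sin(p[2])
for y in (219,153): print('exp',p[0]-s*y,p[1]+c*y)
print('bottle top',px2w(w,322,283,120.8+58.6), 'ref tcp',598,109.7)
"
```

```text
[592.3 215.6  32. ]
[599.  150.5  32. ]
[568.5 147.7  32. ]
[627.8 153.1  32. ]
exp 590.7166926010456 216.04703197645887
exp 596.847891346886 150.33243388791382
bottle top [598.97315969 114.68003435 179.4       ] ref tcp 598 109.7
```

```bash
python3 -m jog '[[0.33,0.28,2,0,0,0,30],[0,0,2.5,0,0,0,30],[0,0,1.5,0,0,0,30],[0,0,0.7,0,0,0,30],[0,0,0.3,0,0,0,30],[0,0,0,0,0,0,30],[0,0,0,0,0,0,30]]'
python3 -c "
from h import *
st();cam('wrist','pics/w12.png')"
```

```text
clock: 14.1
eef_pos: [603.1, 114.2, 56.5]
eef_rot: [3.14, -0.0, 1.66]
wrist_force: [1.2, -0.6, -1.7]
finger_gap: 47.7
t 14.1 pos [603.1 114.2  56.5] rot [ 3.14 -0.    1.66] F [ 1.2 -0.6 -1.7] gap 47.7 q [0.13 0.59 1.47 0.   1.08 0.04]
```

View pics/w12.png

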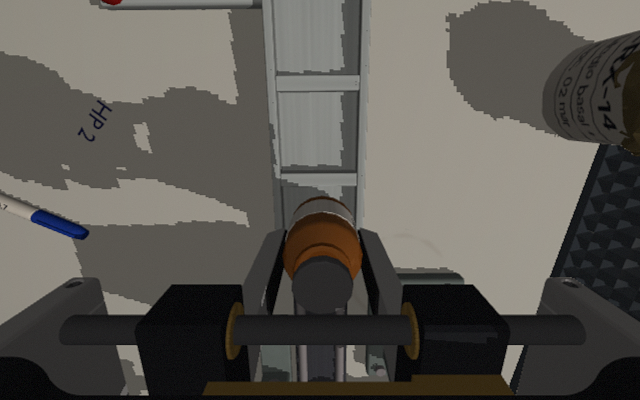

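```bash
python3 -m jog '[[0,-0.12,0.4,0,0,0,30],[0,0,0.4,0,0,0,30],[0,0,0.2,0,0,0,30],[0,0,0,0,0,0,30],[0,0,0,0,0,0,30]]'
python3 -c "
from h import *
st()"
```

```text
clock: 14.65
eef_pos: [601.3, 114.0, 45.8]
eef_rot: [-3.141, -0.0, 1.66]
wrist_force: [-5.8, -0.4, 5.5]
finger_gap: 47.6
t 14.65 pos [601.3 114.   45.8] rot [-3.141 -0.     1.66 ] F [-5.8 -0.4  5.5] gap 47.6 q [0.13 0.6  1.48 0.   1.06 0.04]
```

```bash
python3 -m jog '[[0,-0.1,0,0,0,0,55],[0,0,0,0,0,0,65],[0,0,0,0,0,0,75],[0,0,0,0,0,0,75],[0,0,-3,0,0,0,75],[0,0,-4,0,0,0,75],[0,0,-4,0,0,0,75],[0,0,0,0,0,0,75]]'
python3 -c "
from h import *
st();cam('wrist','pics/w13.png')"
```

```text
clock: 15.45
eef_pos: [602.5, 114.2, 161.3]
eef_rot: [3.133, -0.0, 1.66]
wrist_force: [0.3, 0.3, -0.1]
finger_gap: 70.6
t 15.45 pos [602.5 114.2 161.3] rot [ 3.133 -0.     1.66 ] F [ 0.3  0.3 -0.1] gap 70.6 q [0.13 0.47 1.39 0.   1.27 0.04]
```

View pics/w13.png

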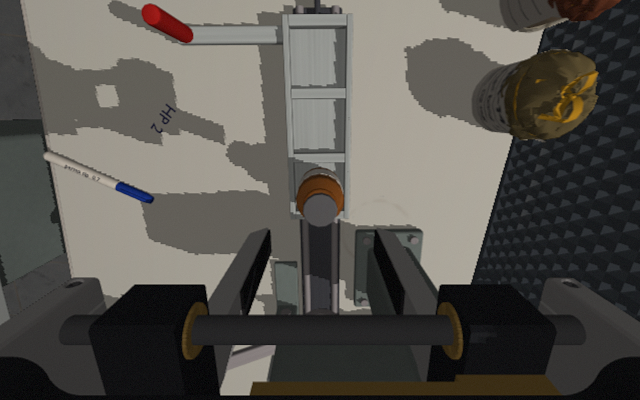

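```bash
python3 -m jog '[[0,0,-4,0,0,0,80],[0,-3,-1,0,0,0,90],[0,-4,0,0,0,0,100],[0,-4,0,0,0,0,100],[-4,0,0,0,0,0,100],[-4,0,0,0,0,0,100],[-4,0,0,0,0,0,100],[-4,0,0,0,0,0,100]]'
python3 -m jog '[[-4,0,0,0,0,0,100],[-4,0,0,0,0,0,100],[-4,0,0,0,0,0,100],[-4,0,0,0,0,0,100],[-4,-0.2,0,0,0,0,100],[-4,-0.2,0,0,0,0,100],[0,0,0,0,0,0,100]]'
python3 -c "
from h import *
st();cam('wrist','pics/w14.png');cam('top','pics/t14.png');cam('scene','pics/s14.png');go([481.5,-412,205],1.666)
crop('pics/t14.png',160,130,560,350,2,'pics/t14c.png')
crop('pics/s14.png',230,90,430,330,2.5,'pics/s14c.png')"
```

```text
clock: 16.3
eef_pos: [504.6, -56.7, 204.3]
eef_rot: [-3.14, -0.0, 1.661]
wrist_force: [0.5, 1.1, 0.1]
finger_gap: 94.2
clock: 17.0
eef_pos: [521.6, -298.3, 203.3]
eef_rot: [-3.139, -0.001, 1.657]
wrist_force: [0.1, 0.0, -0.4]
finger_gap: 94.0
t 17.0 pos [ 521.6 -298.3  203.3] rot [-3.139e+00 -1.000e-03  1.657e+00] F [ 0.1  0.  -0.4] gap 94.0 q [-0.58  0.42  1.37 -0.    1.36 -0.67]
shift cm [-11.38  -5.12  -0.08]
rotvec [-0.001 -0.001 -0.006]
```

View pics/w14.png

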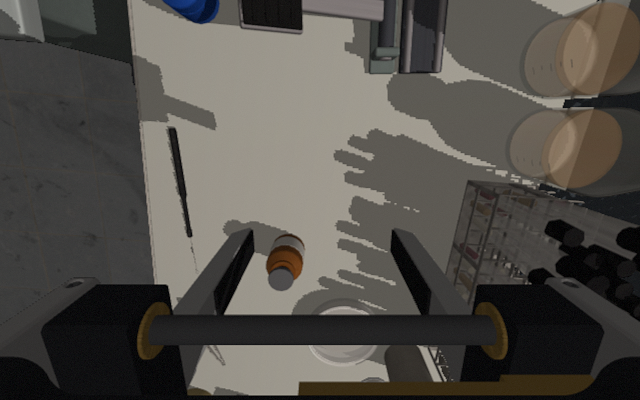

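View pics/t14c.png

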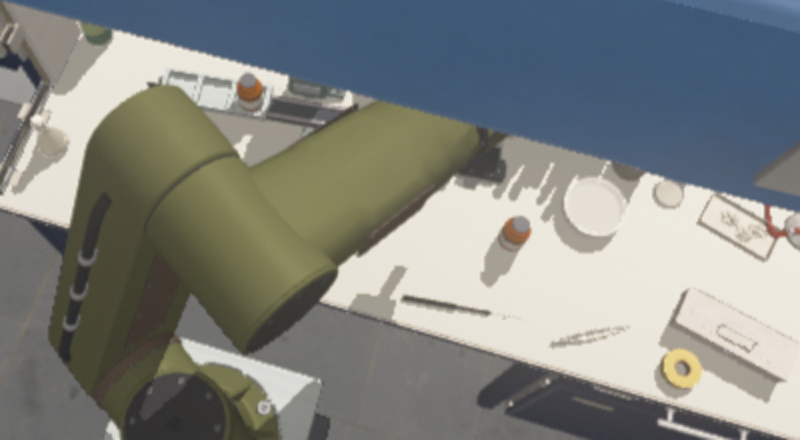

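View pics/s14c.png

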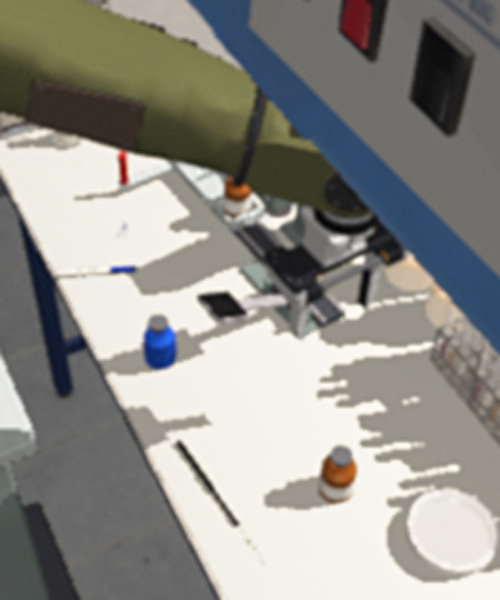

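```bash
python3 -c "
from h import *
print(px2w('pics/w14.png',281,280,84.5),px2w('pics/t14.png',160+517/2,130+222/2,84.5),px2w('pics/s14.png',230+342/2.5,90+455/2.5,84.5))"
python3 -m jog '[[-3.5,-1.3,0,0,0,0,100],[-4,-1.9,0,0,0,-0.006,100],[-3.9,-1.9,0,0,0,0,100],[0,0,3,0,0,0,100],[0,0,3,0,0,0,100],[0,0,1,0,0,0,100],[0,0,0,0,0,0,100]]'
python3 -c "
from h import *
st();cam('wrist','pics/w15.png')"
```

```text
[ 482.90252926 -410.12141567   84.5       ] [ 482.78502107 -404.80211963   84.5       ] [ 482.478451   -412.49591188   84.5       ]
clock: 17.85
eef_pos: [482.3, -411.5, 134.4]
eef_rot: [-3.14, -0.002, 1.668]
wrist_force: [0.1, -0.7, 1.4]
finger_gap: 94.0
t 17.85 pos [ 482.3 -411.5  134.4] rot [-3.140e+00 -2.000e-03  1.668e+00] F [ 0.1 -0.7  1.4] gap 94.0 q [-0.76  0.55  1.34  0.    1.26 -0.86]
```

View pics/w15.png

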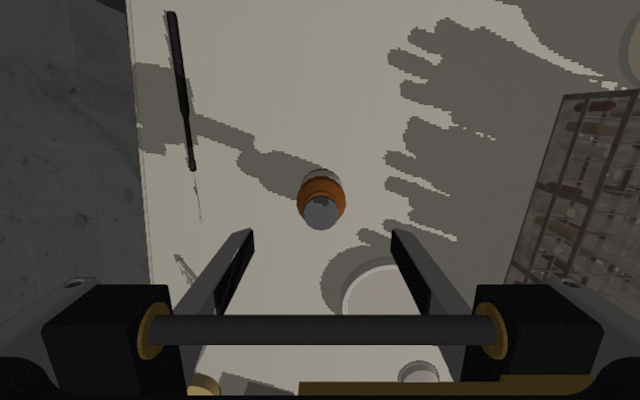

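```bash
python3 -m jog '[[0.2,0,3,0,0,0,100],[0,0,3,0,0,0,100],[0,0,3,0,0,0,100],[0,0,1.85,0,0,0,100],[0,0,0,0,0,0,60],[0,0,0,0,0,0,30],[0,0,0,0,0,0,30],[0,0,0,0,0,0,30]]' 20
python3 -m jog '[[0,0,0,0,0,0,30],[0,0,0,0,0,0,30],[0,0,0,0,0,0,30],[0,0,0,0,0,0,30]]'
python3 -m jog '[[0,0,-2,0,0,0,30],[0,0,-4,0,0,0,30],[0,0,-4,0,0,0,30],[0,0,-4,0,0,0,30],[0,0,-4,0,0,0,30],[0,0,-1,0,0,0,30],[0,0,0,0,0,0,30]]'
python3 -c "
from h import *
st();cam('wrist','pics/w16.png')"
```

```text
clock: 18.7
eef_pos: [482.7, -411.3, 28.6]
eef_rot: [3.14, 0.002, 1.666]
wrist_force: [0.0, 1.2, 0.4]
finger_gap: 65.7
clock: 19.1
eef_pos: [482.0, -411.0, 27.4]
eef_rot: [3.142, 0.0, 1.666]
wrist_force: [-1.5, 0.9, 6.2]
finger_gap: 47.7
clock: 19.8
eef_pos: [482.3, -411.0, 217.6]
eef_rot: [3.14, 0.001, 1.666]
wrist_force: [-0.7, -0.2, -2.8]
finger_gap: 47.5
t 19.8 pos [ 482.3 -411.   217.6] rot [3.140e+00 1.000e-03 1.666e+00] F [-0.7 -0.2 -2.8] gap 47.5 q [-0.76  0.48  1.24  0.    1.41 -0.86]
```

View pics/w16.png

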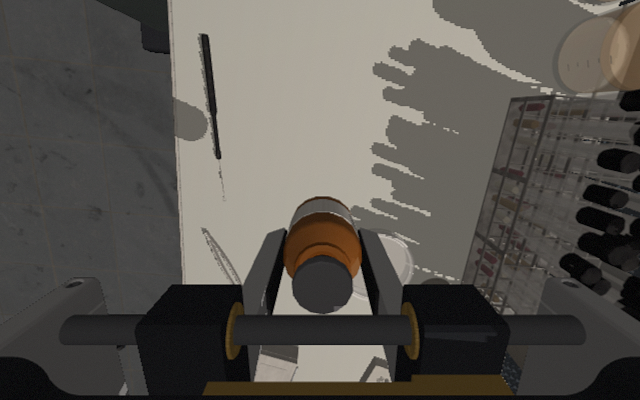

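```bash
python3 -m jog '[[2,0.2,0,0,0,0,30],[3.5,0.4,0,0,0,0,30],[4,0.43,0,0,0,0,30],[4,0.43,0,0,0,0,30],[4,0.43,0,0,0,0,30],[4,0.43,0,0,0,0,30],[4,0.43,0,0,0,0,30],[4,0.43,0,0,0,0,30]]'
python3 -m jog '[[4,0.43,0,0,0,0,30],[4,0.43,0,0,0,0,30],[4,0.43,0,0,0,0,30],[4,0.43,0,0,0,0,30],[4,0.43,0,0,0,0,30],[4,0.43,0,0,0,0,30],[3,0.3,0,0,0,0,30],[0,0,0,0,0,0,30]]'
python3 -c "
from h import *
st();go([595,180,140],1.664)"
```

```text
clock: 20.65
eef_pos: [484.5, -112.4, 214.5]
eef_rot: [-3.138, -0.002, 1.666]
wrist_force: [0.6, 0.7, -2.2]
finger_gap: 47.7
clock: 21.45
eef_pos: [487.3, 160.0, 214.3]
eef_rot: [-3.138, 0.0, 1.67]
wrist_force: [-0.1, -0.8, -2.1]
finger_gap: 47.4
t 21.45 pos [487.3 160.  214.3] rot [-3.138  0.     1.67 ] F [-0.1 -0.8 -2.1] gap 47.4 q [0.25 0.21 1.61 0.   1.32 0.15]
shift cm [ 0.92 10.94  7.38]
rotvec [-0.004  0.     0.006]
```

```bash
python3 -m jog '[[0.5,3.5,0,0,0,0.006,30],[0.4,3.7,0,0,0,0,30],[0,3.7,0,0,0,0,30],[0,0,2.5,0,0,0,30],[0,0,2.5,0,0,0,30],[0,0,1.5,0,0,0,30],[0,0,0,0,0,0,30]]'
python3 -c "
from h import *
st();cam('wrist','pics/w17.png');go([595,180,47.5],1.664)"
```

```text
clock: 22.15
eef_pos: [594.8, 175.4, 148.5]
eef_rot: [-3.136, 0.001, 1.66]
wrist_force: [0.8, -1.1, -1.6]
finger_gap: 47.8
t 22.15 pos [594.8 175.4 148.5] rot [-3.136e+00  1.000e-03  1.660e+00] F [ 0.8 -1.1 -1.6] gap 47.8 q [ 0.23  0.51  1.37 -0.    1.27  0.14]
shift cm [ 0.43 -0.   10.33]
rotvec [-0.002  0.    -0.004]
```

View pics/w17.png

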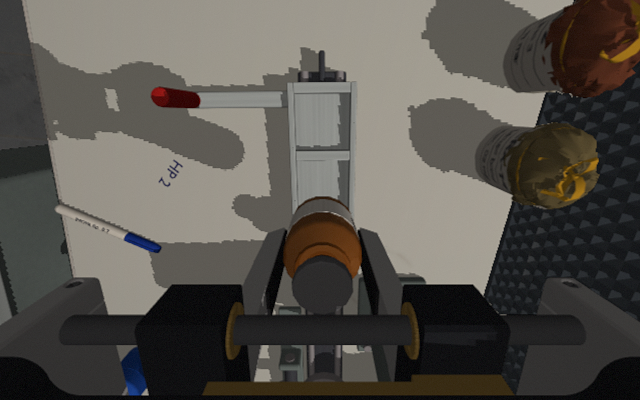

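```bash
python3 -m jog '[[0.43,0,2,0,0,0,30],[0,0,3,0,0,0,30],[0,0,2.5,0,0,0,30],[0,0,1,0,0,0,30],[0,0,0,0,0,0,30],[0,0,0,0,0,0,30]]'
python3 -c "
from h import *
st();cam('wrist','pics/w18.png')"
```

```text
clock: 22.8
eef_pos: [596.6, 180.7, 68.7]
eef_rot: [3.139, -0.0, 1.66]
wrist_force: [0.4, 0.5, -1.2]
finger_gap: 47.8
t 22.8 pos [596.6 180.7  68.7] rot [ 3.139 -0.     1.66 ] F [ 0.4  0.5 -1.2] gap 47.8 q [ 0.24  0.59  1.43 -0.    1.11  0.15]
```

View pics/w18.png

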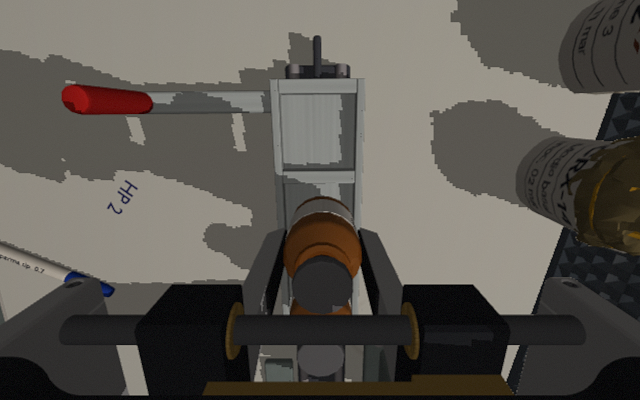

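```bash
python3 -m jog '[[0,-0.1,1,0,0,0,30],[0,0,0.6,0,0,0,30],[0,0,0.3,0,0,0,30],[0,0,0.2,0,0,0,30],[0,0,0,0,0,0,30],[0,0,0,0,0,0,30]]'
```

```text
clock: 23.45
eef_pos: [594.5, 180.4, 47.3]
eef_rot: [-3.141, 0.0, 1.66]
wrist_force: [-10.7, -2.8, 15.1]
finger_gap: 47.4
```

```bash
python3 -m jog '[[0,0,-0.15,0,0,0,30],[0,0,0,0,0,0,55],[0,0,0,0,0,0,65],[0,0,0,0,0,0,75],[0,0,0,0,0,0,75],[0,0,-3,0,0,0,75],[0,0,-4,0,0,0,75],[0,0,-3,0,0,0,75]]'
python3 -m jog '[[0,0,-4,0,0,0,75],[0,-1,-3,0,0,0,75],[0,0,0,0,0,0,75]]'
python3 -c "
from h import *
st();cam('wrist','pics/w19.png')"
```

```text
clock: 24.25
eef_pos: [595.1, 180.5, 149.6]
eef_rot: [3.14, -0.0, 1.66]
wrist_force: [0.2, -0.5, -0.3]
finger_gap: 70.6
clock: 24.55
eef_pos: [585.7, 179.9, 222.2]
eef_rot: [3.134, -0.001, 1.661]
wrist_force: [0.5, 0.7, 0.0]
finger_gap: 70.9
t 24.55 pos [585.7 179.9 222.2] rot [ 3.134e+00 -1.000e-03  1.661e+00] F [0.5 0.7 0. ] gap 70.9 q [0.24 0.43 1.31 0.   1.4  0.15]
```

View pics/w19.png

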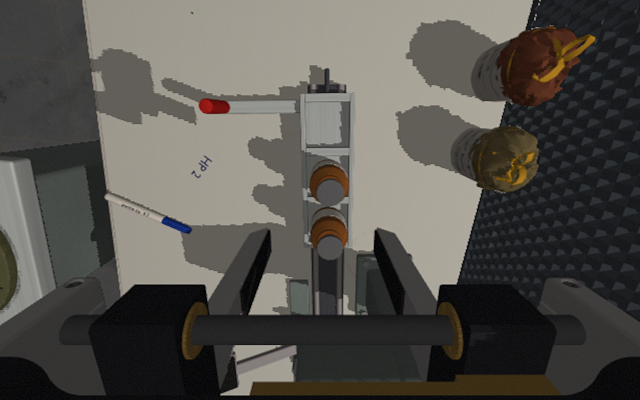

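```bash
python3 -c "
from h import *
print(px2w('pics/w19.png',205,107,86))
for p in [(329,190),(327,246)]: print(px2w('pics/w19.png',*p,104.5))
p=np.load('press.npy');c,s=np.cos(p[2]),np.sin(p[2])
for y in (120,186): print(p[0]-s*y,p[1]+c*y)"
python3 -m jog '[[0,-4,0,0,0,0.14,75],[0,-4,0,0,0,0.14,75],[0,0,0,0,0,0.143,75],[0,0,0,0,0,0.143,75],[0,0,0,0,0,0.143,75],[0,0,0,0,0,0.143,75],[0,0,0,0,0,0.143,75],[0,0,0,0,0,0.143,75]]'
python3 -m jog '[[0,0,0,0,0,0.143,75],[0,0,0,0,0,0.143,75],[0,0,0,0,0,0.13,75],[0,0,0,0,0,0,75]]'
python3 -c "
from h import *
st();go([456.5,260,140],.096)"
```

```text
[457.09505873 257.46170232  86.        ]
[594.54396999 184.21379512 104.5       ]
[598.7605865  118.00965077 104.5       ]
599.9134907198062 117.47513484364131
593.7822919739658 183.18973293218633
clock: 25.4
eef_pos: [504.8, 177.9, 215.9]
eef_rot: [-3.141, 0.002, 0.516]
wrist_force: [-0.4, -0.0, -0.6]
finger_gap: 70.7
clock: 25.8
eef_pos: [504.8, 177.9, 216.1]
eef_rot: [3.141, 0.002, 0.104]
wrist_force: [-1.2, -0.0, -0.4]
finger_gap: 70.1
t 25.8 pos [504.8 177.9 216.1] rot [3.141e+00 2.000e-03 1.040e-01] F [-1.2 -0.  -0.4] gap 70.1 q [ 0.27  0.26  1.55 -0.    1.34  1.74]
shift cm [-3.93 -8.67  7.61]
rotvec [0.    0.002 0.008]
```

```bash
python3 -m jog '[[-1.4,-2.8,0,0,0,0.008,70],[-1.3,-3,0,0,0,0,65],[-1.2,-2.9,0,0,0,0,60],[0,0,3,0,0,0,60],[0,0,3,0,0,0,60],[0,0,1.6,0,0,0,60],[0,0,0,0,0,0,60]]'
python3 -c "
from h import *
st();cam('wrist','pics/w20.png');go([456.5,260,46],.096)"
```

```text
clock: 26.5
eef_pos: [456.3, 260.1, 138.6]
eef_rot: [3.14, 0.005, 0.102]
wrist_force: [-0.2, -0.2, 0.3]
finger_gap: 56.2
t 26.5 pos [456.3 260.1 138.6] rot [3.14  0.005 0.102] F [-0.2 -0.2  0.3] gap 56.2 q [ 0.45  0.31  1.67 -0.    1.17  1.92]
shift cm [-0.04  0.03  9.45]
rotvec [0.001 0.002 0.005]
```

View pics/w20.png

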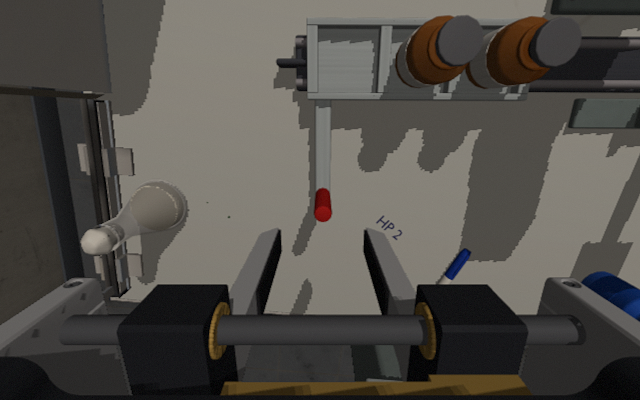

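```bash
python3 -m jog '[[0,0,3,0,0,0.005,60],[0,0,3,0,0,0,60],[0,0,3,0,0,0,60],[0,0,0.2,0,0,0,30],[0,0,0,0,0,0,0],[0,0,0,0,0,0,0],[0,0,0,0,0,0,0],[0,0,0,0,0,0,0]]' 25
python3 -m jog '[[0,0,0,0,0,0,0],[0,0,0,0,0,0,0]]'
python3 -m jog '[[0,0.8,0,0,0,0,0],[0,1.6,0,0,0,0,0],[0,2,0,0,0,0,0],[0,2,0,0,0,0,0],[0,2,0,0,0,0,0],[0,2,0,0,0,0,0],[0,1.2,0,0,0,0,0],[0,0.4,0,0,0,0,0]]'
python3 -m jog '[[0,0,0,0,0,0,0],[0,0,0,0,0,0,0]]'
python3 -c "
from h import *
st();cam('wrist','pics/w21.png')"
```

```text
clock: 27.35
eef_pos: [457.9, 260.9, 50.6]
eef_rot: [-3.141, -0.002, 0.094]
wrist_force: [0.1, -0.7, -0.8]
finger_gap: 19.8
clock: 27.55
eef_pos: [457.9, 260.7, 50.3]
eef_rot: [-3.141, -0.001, 0.093]
wrist_force: [-0.9, -1.8, 6.6]
finger_gap: 15.3
clock: 28.35
eef_pos: [469.7, 140.5, 50.3]
eef_rot: [-3.141, -0.002, 0.092]
wrist_force: [3.8, 3.9, 6.0]
finger_gap: 15.4
clock: 28.55
eef_pos: [469.6, 140.9, 50.2]
eef_rot: [3.141, -0.002, 0.093]
wrist_force: [3.2, -2.5, 7.5]
finger_gap: 15.6
t 28.55 pos [469.6 140.9  50.2] rot [ 3.141e+00 -2.000e-03  9.300e-02] F [ 3.2 -2.5  7.5] gap 15.6 q [ 0.22  0.36  1.84 -0.    0.94  1.7 ]
```

View pics/w21.png

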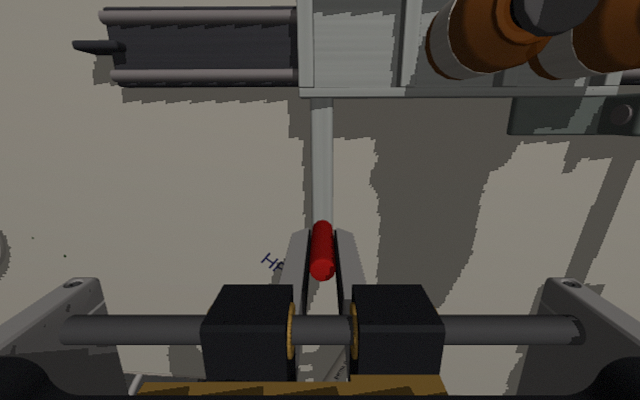

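```bash
python3 -m jog '[[0,0,0,0,0,0,20],[0,0,0,0,0,0,40],[0,0,-3,0,0,0,40],[0,0,-4,0,0,0,40],[0,0,-4,0,0,0,20],[-0.5,4.2,0,0,0,0,0],[-0.5,4.2,0,0,0,0,0],[-0.5,4.2,0,0,0,0,0]]'
python3 -m jog '[[-0.6,4.2,0,0,0,0,0],[-0.6,4.2,0,0,0,0,0],[-0.6,4.2,0,0,0,0,0],[0,0,0,0,0,0,0]]'
python3 -c "
from h import *
st();cam('wrist','pics/w22.png');cam('scene','pics/s22.png');go([460,-116.5,95],.095);crop('pics/s22.png',230,90,430,330,2.5,'pics/s22c.png')"
```

```text
clock: 29.4
eef_pos: [464.8, 13.2, 159.4]
eef_rot: [-3.141, 0.001, 0.094]
wrist_force: [0.8, -0.0, 1.4]
finger_gap: 8.8
clock: 29.8
eef_pos: [458.6, -116.3, 159.1]
eef_rot: [3.142, 0.001, 0.089]
wrist_force: [0.4, 0.8, -0.4]
finger_gap: 0.6
t 29.8 pos [ 458.6 -116.3  159.1] rot [3.142e+00 1.000e-03 8.900e-02] F [ 0.4  0.8 -0.4] gap 0.6 q [-0.33  0.18  1.79 -0.    1.18  1.16]
shift cm [0.09 0.35 6.4 ]
rotvec [-0.001  0.001 -0.003]
```

View pics/w22.png

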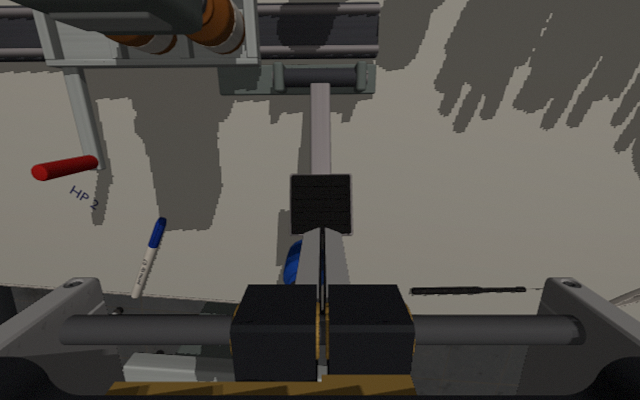

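View pics/s22c.png

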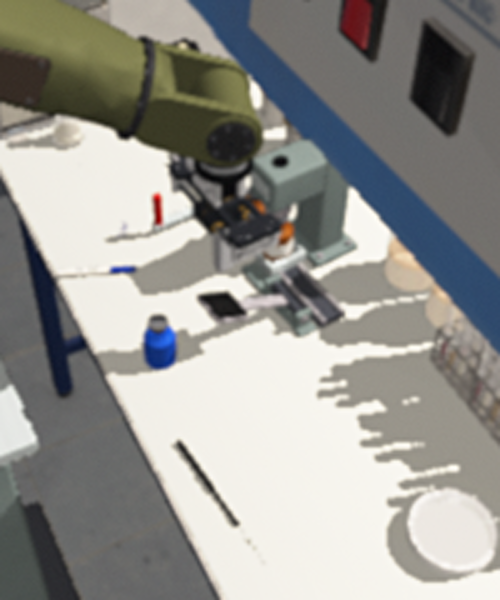

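```bash
python3 -c "
from h import *
print(px2w('pics/w22.png',321,204,85), w2px('pics/w22.png',[460,-116.5,85]))"
python3 -m jog '[[0,0.1,3,0,0,0,0],[0,0,2.5,0,0,0,0],[0,0,0.6,0,0,0,0],[0,0,0,0,0,0,0]]' 20
```

```text
[ 461.45986673 -115.71601024   85.        ] [321.69708485 205.55376481]
clock: 30.3
eef_pos: [459.2, -112.8, 98.1]
eef_rot: [-3.141, 0.002, 0.095]
wrist_force: [-0.7, 0.2, 0.7]
finger_gap: 0.5
```

```bash
python3 -m jog '[[0.1,0.1,1.3,0,0,0,0],[-0.35,0,0.75,0,0,0,0],[-0.35,0,0.75,0,0,0,0],[-0.25,0,0.75,0,0,0,0],[0,0,0,0,0,0,0]]'
python3 -m jog '[[-0.2,0,0.75,0,0,0,0],[-0.15,0,0.6,0,0,0,0],[0,0,0,0,0,0,0]]'
```

```text
clock: 30.8
eef_pos: [451.2, -115.7, 62.6]
eef_rot: [3.141, -0.001, 0.093]
wrist_force: [3.4, 1.3, 2.3]
finger_gap: 0.3
clock: 31.1
eef_pos: [448.2, -116.1, 49.6]
eef_rot: [3.141, -0.002, 0.093]
wrist_force: [4.6, 1.3, 5.7]
finger_gap: 0.5
```

```bash
python3 -m jog '[[-0.05,0,0.4,0,0,0,0],[-0.05,0,0.4,0,0,0,0]]'
python3 -m jog '[[0,0,0,0,0,0,0]]'
python3 -m jog '[[0,0,0.2,0,0,0,0],[0,0,0,0,0,0,0]]'
python3 -c "
from h import *
st();cam('wrist','pics/w23.png')"
```

```text
clock: 31.3
eef_pos: [447.1, -116.1, 42.0]
eef_rot: [3.141, -0.002, 0.093]
wrist_force: [2.0, 2.8, 11.2]
finger_gap: 0.4
clock: 31.4
eef_pos: [447.0, -116.2, 41.7]
eef_rot: [3.141, -0.002, 0.093]
wrist_force: [3.0, 1.8, 8.4]
finger_gap: 0.6
clock: 31.6
eef_pos: [446.9, -116.2, 40.1]
eef_rot: [3.141, -0.001, 0.093]
wrist_force: [-0.8, 1.9, 14.4]
finger_gap: 0.5
t 31.6 pos [ 446.9 -116.2   40.1] rot [ 3.141e+00 -1.000e-03  9.300e-02] F [-0.8  1.9 14.4] gap 0.5 q [-0.33  0.33  1.92  0.    0.89  1.14]
```

View pics/w23.png

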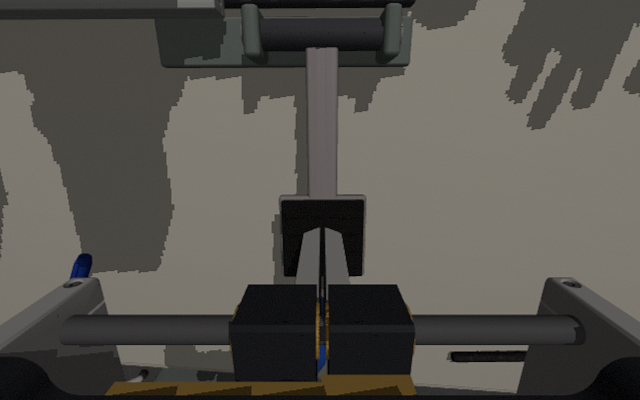

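```bash
python3 -m jog '[[0,0,0.1,0,0,0,0],[0,0,0,0,0,0,0]]'; python3 -m jog '[[0,0,0,0,0,0,0]]'
```

```text
clock: 31.85
eef_pos: [447.0, -116.2, 39.7]
eef_rot: [3.141, -0.001, 0.093]
wrist_force: [-4.0, 2.5, 22.9]
finger_gap: 0.5
clock: 31.95
eef_pos: [447.0, -116.2, 39.7]
eef_rot: [3.141, -0.001, 0.093]
wrist_force: [-3.5, 2.8, 22.6]
finger_gap: 0.4
```

```bash
python3 -m jog '[[0.1,0,-1,0,0,0,0],[0.3,0,-1.2,0,0,0,0],[0.5,0,-1.2,0,0,0,0],[0.4,0,-2,0,0,0,0],[0,0,-3,0,0,0,0],[0,0,-4,0,0,0,0],[0,-4,0,0,0,0,0],[0,-4,0,0,0,0,0]]'
python3 -c "
from h import *
st();cam('wrist','pics/w24.png');cam('scene','pics/s24.png');crop('pics/s24.png',290,120,390,240,5,'pics/s24c.png');go([469.6,140.9,160],.095)"
```

```text
clock: 32.75
eef_pos: [451.6, -34.9, 162.8]
eef_rot: [3.141, -0.001, 0.091]
wrist_force: [-0.1, -0.3, 0.1]
finger_gap: 0.4
t 32.75 pos [451.6 -34.9 162.8] rot [ 3.141e+00 -1.000e-03  9.100e-02] F [-0.1 -0.3  0.1] gap 0.4 q [-0.16  0.13  1.84 -0.    1.18  1.32]
shift cm [  3.51 -17.06   0.22]
rotvec [-0.001  0.001  0.001]
```

View pics/w24.png

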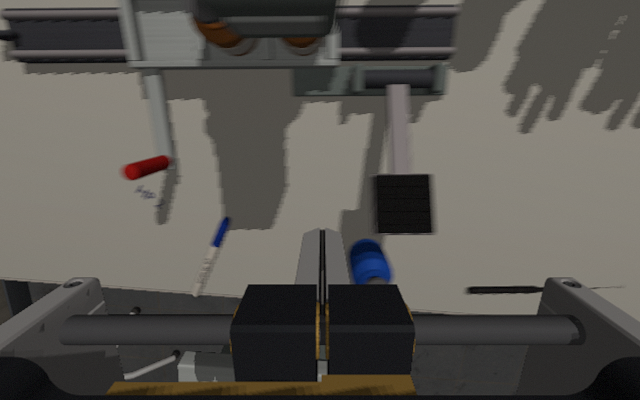

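View pics/s24c.png

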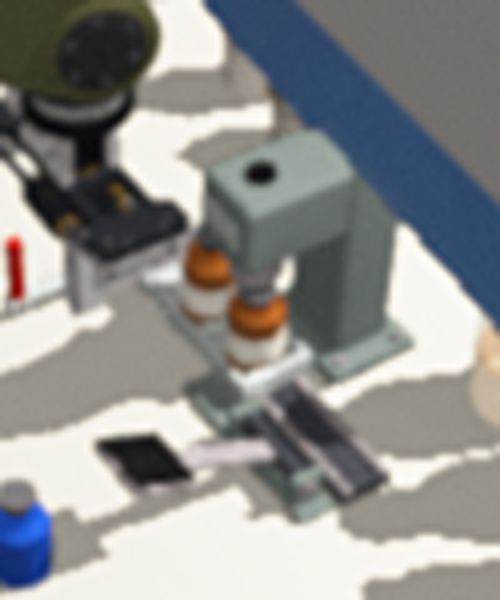

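```bash
python3 -m jog '[[0.8,-4.2,0,0,0,0,30],[0.9,-4.2,0,0,0,0,60],[0.9,-4.3,0,0,0,0,60],[0.9,-4.3,0,0,0,0,60],[0,0,0,0,0,0,60]]'
python3 -c "
from h import *
st();cam('wrist','pics/w25.png');go([469.6,140.9,50],.095)"
```

```text
clock: 33.35
eef_pos: [470.8, 140.4, 161.7]
eef_rot: [-3.141, 0.001, 0.097]
wrist_force: [0.8, -0.5, -0.8]
finger_gap: 37.0
t 33.35 pos [470.8 140.4 161.7] rot [-3.141e+00  1.000e-03  9.700e-02] F [ 0.8 -0.5 -0.8] gap 37.0 q [0.22 0.21 1.74 0.   1.19 1.69]
shift cm [-0.07 -0.26 11.17]
rotvec [0.    0.001 0.001]
```

View pics/w25.png

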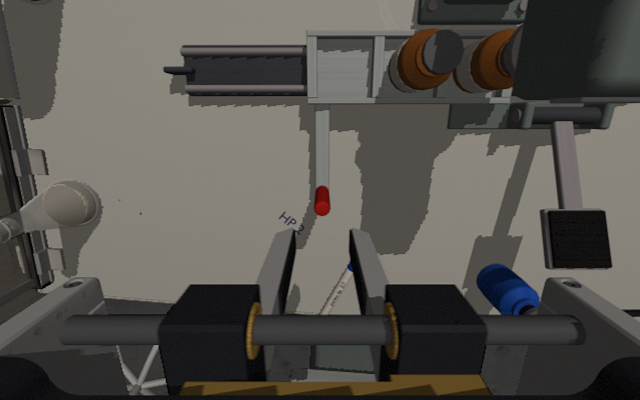

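```bash
python3 -m jog '[[0,0,3,0,0,0,60],[0,0,4,0,0,0,60],[0,0,3,0,0,0,60],[0,0,1.1,0,0,0,50],[0,0,0,0,0,0,0],[0,0,0,0,0,0,0],[0,0,0,0,0,0,0],[0,0,0,0,0,0,0]]' 25
python3 -m jog '[[0,0,0,0,0,0,0],[0,0,0,0,0,0,0],[0,0,0,0,0,0,0]]'
python3 -m jog '[[0,0.8,0,0,0,0,0],[0,1.6,0,0,0,0,0],[0,1.7,0,0,0,0,0],[0,1.6,0,0,0,0,0],[0,0.9,0,0,0,0,0],[0,0,0,0,0,0,0],[0,0,0,0,0,0,0]]'
```

```text
clock: 34.2
eef_pos: [471.7, 137.6, 52.7]
eef_rot: [-3.141, -0.002, 0.093]
wrist_force: [1.2, 3.2, 1.8]
finger_gap: 19.7
clock: 34.5
eef_pos: [471.6, 137.6, 52.5]
eef_rot: [-3.141, -0.002, 0.094]
wrist_force: [-0.3, 0.3, 7.8]
finger_gap: 15.8
clock: 35.2
eef_pos: [478.2, 71.2, 52.5]
eef_rot: [3.141, -0.003, 0.093]
wrist_force: [1.5, 1.6, 5.3]
finger_gap: 15.2
```

```bash
python3 -m jog '[[0,-0.4,0,0,0,0,0],[0,0,0,0,0,0,0],[0,0,0,0,0,0,20],[0,0,0,0,0,0,40],[0,0,-3,0,0,0,40],[0,0,-4,0,0,0,40],[0,0,-4,0,0,0,20],[-0.6,4.2,0,0,0,0,0]]'
python3 -m jog '[[-0.8,4.3,0,0,0,0,0],[-0.8,4.3,0,0,0,0,0],[-0.8,4.3,0,0,0,0,0],[-0.6,2,0,0,0,0,0],[0,0,0,0,0,0,0]]'
python3 -c "
from h import *
st();cam('wrist','pics/w26.png');cam('scene','pics/s26.png');cam('top','pics/t26.png');go([460,-116.5,98],.095);crop('pics/s26.png',290,120,390,240,5,'pics/s26c.png')"
```

```text
clock: 36.0
eef_pos: [476.8, 35.3, 166.3]
eef_rot: [3.141, -0.008, 0.098]
wrist_force: [1.1, -1.6, -1.4]
finger_gap: 24.9
clock: 36.5
eef_pos: [458.2, -119.9, 161.3]
eef_rot: [3.142, 0.001, 0.09]
wrist_force: [0.1, -0.4, -0.4]
finger_gap: 0.5
t 36.5 pos [ 458.2 -119.9  161.3] rot [3.142e+00 1.000e-03 9.000e-02] F [ 0.1 -0.4 -0.4] gap 0.5 q [-0.33  0.17  1.78 -0.    1.18  1.15]
shift cm [ 0.13 -0.05  6.34]
rotvec [-0.     0.    -0.001]
```

View pics/w26.png

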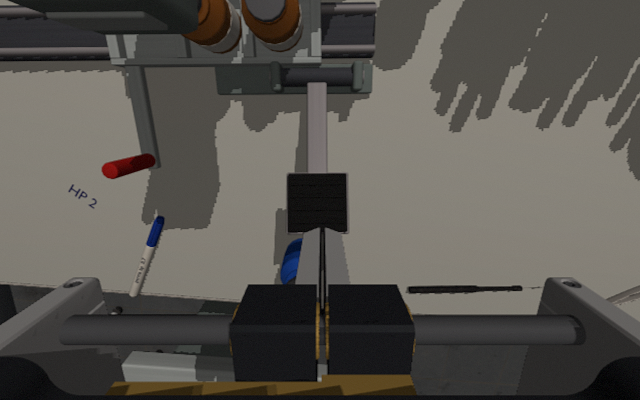

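View pics/s26c.png

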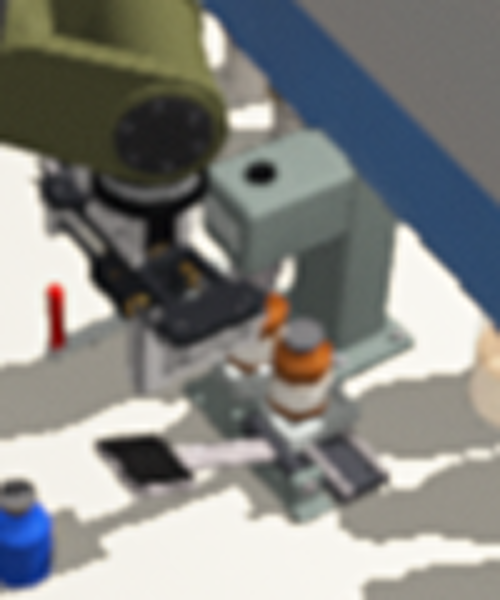

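```bash
python3 -c "
from h import *
X=px2w('pics/w26.png',110,170,86);print(X,'s',(259.5-X[1])/np.cos(.094))"
python3 -m jog '[[0,-0.2,3,0,0,0,0],[0,0,3,0,0,0,0],[0.1,0,1.4,0,0,0,0],[-0.25,0,0.75,0,0,0,0],[-0.35,0,0.75,0,0,0,0],[-0.25,0,0.75,0,0,0,0],[-0.2,0,0.75,0,0,0,0],[-0.15,0,0.6,0,0,0,0]]'
python3 -m jog '[[-0.1,0,0.5,0,0,0,0],[0,0,0,0,0,0,0]]'
```

```text
[475.48700132  73.20054975  86.        ] s 187.1255624175503
clock: 37.45
eef_pos: [448.3, -116.5, 52.1]
eef_rot: [3.142, -0.002, 0.093]
wrist_force: [1.4, 6.5, 10.7]
finger_gap: 0.3
clock: 37.65
eef_pos: [447.2, -116.6, 47.0]
eef_rot: [-3.142, -0.002, 0.093]
wrist_force: [1.6, 5.4, 6.2]
finger_gap: 0.7
```

```bash
python3 -m jog '[[-0.05,0,0.4,0,0,0,0],[0,0,0.2,0,0,0,0],[0,0,0,0,0,0,0]]';python3 -m jog '[[0,0,0.15,0,0,0,0],[0,0,0,0,0,0,0]]'
```

```text
clock: 37.95
eef_pos: [446.5, -116.7, 41.2]
eef_rot: [-3.142, -0.001, 0.093]
wrist_force: [-0.4, 4.4, 10.6]
finger_gap: 0.3
clock: 38.15
eef_pos: [446.4, -116.7, 40.0]
eef_rot: [-3.142, -0.001, 0.093]
wrist_force: [-3.8, 6.5, 16.5]
finger_gap: 0.6
```

```bash
python3 -m jog '[[0,0,0.08,0,0,0,0],[0,0,0,0,0,0,0]]'
python3 -m jog '[[0.1,0,-1,0,0,0,0],[0.3,0,-1.2,0,0,0,0],[0.5,0,-1.2,0,0,0,0],[0.4,0,-2,0,0,0,0],[0,0,-3,0,0,0,0],[0,0,-4,0,0,0,0],[0,-4,0,0,0,0,20],[0,0,0,0,0,0,40]]'
python3 -c "
from h import *
st();cam('wrist','pics/w27.png');go([475.8,74,160],.095)"
```

```text
clock: 38.35
eef_pos: [446.5, -116.7, 39.7]
eef_rot: [-3.142, -0.001, 0.093]
wrist_force: [-6.7, 7.8, 23.4]
finger_gap: 0.3
clock: 39.15
eef_pos: [455.3, -73.8, 163.2]
eef_rot: [3.141, -0.002, 0.095]
wrist_force: [-0.6, -1.0, -0.3]
finger_gap: 13.2
t 39.15 pos [455.3 -73.8 163.2] rot [ 3.141e+00 -2.000e-03  9.500e-02] F [-0.6 -1.  -0.3] gap 13.2 q [-0.24  0.14  1.82  0.    1.18  1.24]
shift cm [  3.47 -14.64   0.26]
rotvec [ 0.001 -0.001  0.   ]
```

View pics/w27.png

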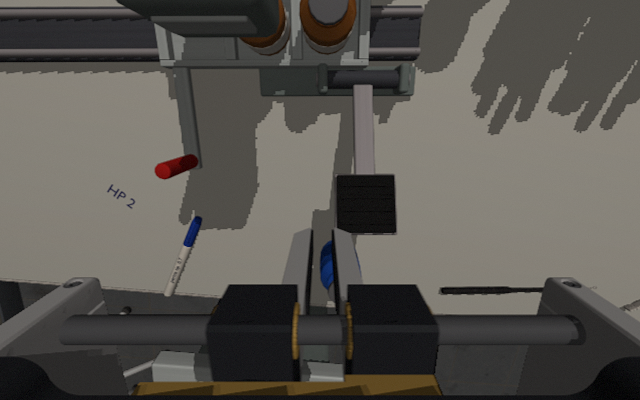

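```bash
python3 -m jog '[[0.9,-3.7,0,0,0,0,50],[0.9,-3.7,0,0,0,0,60],[0.9,-3.7,0,0,0,0,60],[0.8,-3.6,0,0,0,0,60],[0,0,4,0,0,0,60],[0,0,0,0,0,0,60]]'
python3 -c "
from h import *
st();cam('wrist','pics/w28.png');go([475.8,74,50],.095)"
```

```text
clock: 39.8
eef_pos: [474.3, 73.5, 118.4]
eef_rot: [3.141, 0.007, 0.095]
wrist_force: [-0.0, 0.4, 0.3]
finger_gap: 56.4
t 39.8 pos [474.3  73.5 118.4] rot [3.141 0.007 0.095] F [-0.   0.4  0.3] gap 56.4 q [ 0.08  0.25  1.81 -0.    1.1   1.55]
shift cm [ 0.08 -0.09  7.07]
rotvec [ 0.     0.005 -0.001]
```

View pics/w28.png

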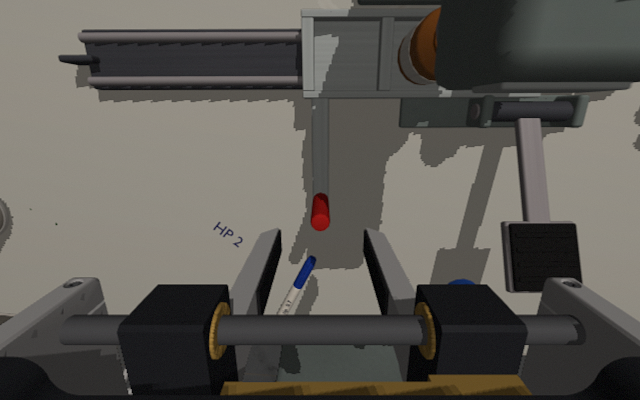

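Pull out gently to avoid jolting the bottles.

```bash
python3 -m jog '[[0,0,3,0,0,0,60],[0,0,3,0,0,0,60],[0.1,0,0.9,0,0,0,50],[0,0,0,0,0,0,0],[0,0,0,0,0,0,0],[0,0,0,0,0,0,0],[0,0,0,0,0,0,0],[0,0,0,0,0,0,0]]' 25
python3 -m jog '[[0,0,0,0,0,0,0],[0,-0.8,0,0,0,0,0],[0,-1.5,0,0,0,0,0],[0,-2,0,0,0,0,0],[0,-2.2,0,0,0,0,0],[0,-2.2,0,0,0,0,0],[0,-2.2,0,0,0,0,0],[0,-2.2,0,0,0,0,0]]'
python3 -m jog '[[0,-2,0,0,0,0,0],[0,-1.5,0,0,0,0,0],[0,-1,0,0,0,0,0],[0,-0.5,0,0,0,0,0],[0,0,0,0,0,0,0],[0,0,0,0,0,0,0]]'
```

```text
clock: 40.65
eef_pos: [478.0, 73.8, 54.1]
eef_rot: [-3.141, -0.002, 0.093]
wrist_force: [-1.6, 0.5, 6.7]
finger_gap: 15.8
clock: 41.45
eef_pos: [465.2, 204.8, 54.1]
eef_rot: [3.141, -0.0, 0.093]
wrist_force: [-4.6, -2.9, 10.1]
finger_gap: 15.5
clock: 42.05
eef_pos: [460.2, 254.5, 54.0]
eef_rot: [-3.141, 0.0, 0.094]
wrist_force: [-7.7, 1.4, 10.7]
finger_gap: 15.5
```

```bash
python3 -m jog '[[0,-0.3,0,0,0,0,0],[0,-0.3,0,0,0,0,0],[0,0,0,0,0,0,0]]'
python3 -m jog '[[0,-0.2,0,0,0,0,0],[0,0,0,0,0,0,0]]'
```

```text
clock: 42.35
eef_pos: [459.7, 260.2, 54.1]
eef_rot: [-3.141, 0.0, 0.094]
wrist_force: [-7.7, 0.5, 10.7]
finger_gap: 15.5
clock: 42.55
eef_pos: [459.6, 261.6, 54.0]
eef_rot: [3.141, 0.001, 0.094]
wrist_force: [-6.8, -4.6, 12.3]
finger_gap: 15.5
```

```bash
python3 -m jog '[[0,0,0,0,0,0,10],[0,0,0,0,0,0,30],[0,0,0,0,0,0,50],[0,0,-3,0,0,0,50],[0,0,-4,0,0,0,50],[0,0,-4,0,0,0,50],[0,3,-3,0,0,0,50],[0,3,0,0,0,0,50]]'
python3 -m jog '[[0,3,0,0,0,0,50],[0,2,0,0,0,0,50],[0,0,0,0,0,0,50]]'
python3 -c "
from h import *
st();cam('wrist','pics/w29.png');cam('scene','pics/s29.png');cam('top','pics/t29.png')
crop('pics/s29.png',260,120,400,240,5,'pics/s29c.png');crop('pics/t29.png',220,140,380,260,5,'pics/t29c.png')"
```

```text
clock: 43.35
eef_pos: [466.8, 202.2, 197.3]
eef_rot: [-3.14, -0.006, 0.095]
wrist_force: [0.5, -0.2, -0.6]
finger_gap: 46.6
clock: 43.65
eef_pos: [470.4, 150.7, 193.3]
eef_rot: [3.141, -0.0, 0.091]
wrist_force: [-0.2, 1.2, -0.4]
finger_gap: 47.2
t 43.65 pos [470.4 150.7 193.3] rot [ 3.141 -0.     0.091] F [-0.2  1.2 -0.4] gap 47.2 q [ 0.24  0.19  1.69 -0.    1.26  1.72]
```

View pics/w29.png

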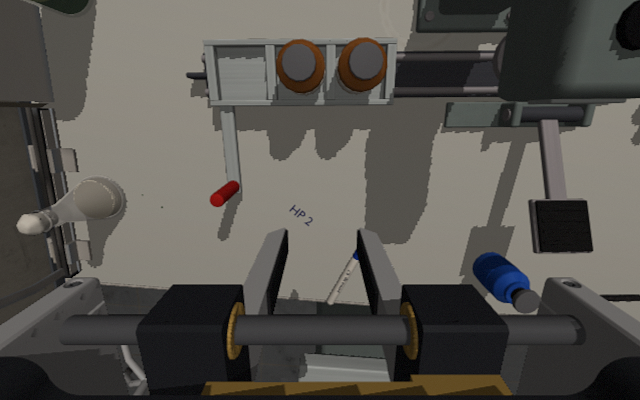

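View pics/s29c.png

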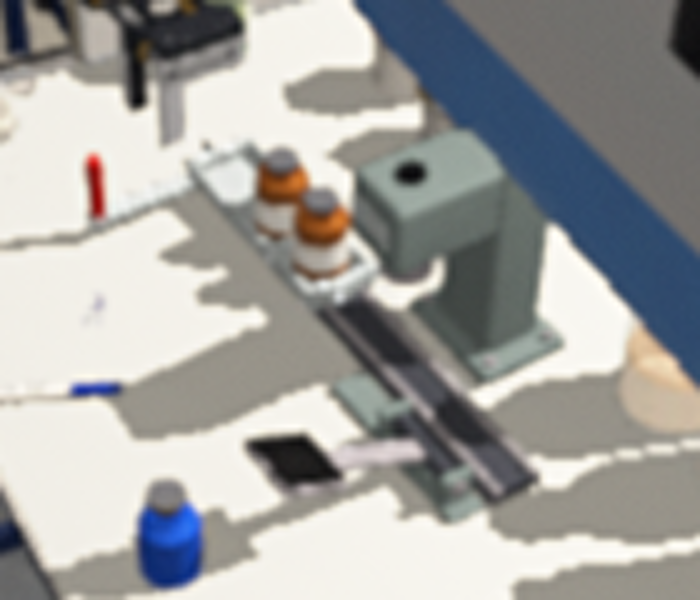

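```bash
python3 -m jog '[[-3,0,0,0,0,0,50],[-2,0,-1,0,0,0,50],[0,0,0,0,0.13,0,50],[0,0,0,0,0.14,0,50],[0,0,0,0,0.14,0,50],[0,0,0,0,0.14,0,50],[0,0,0,0,0.14,0,50],[0,0,0,0,0.14,0,50]]'
python3 -m jog '[[0,0,0,0,0.14,0,50],[0,0,0,0,0.14,0,50],[0,0,0,0,0,0,50],[0,0,0,0,0,0,50]]'
python3 -c "
from h import *
st();cam('wrist','pics/w30.png');crop('pics/w30.png',200,0,500,220,2.6,'pics/w30c.png')"
```

```text
clock: 44.6
eef_pos: [420.5, 146.8, 203.4]
eef_rot: [3.137, -0.797, 0.092]
wrist_force: [1.2, -0.4, 0.6]
finger_gap: 47.2
clock: 45.0
eef_pos: [419.4, 116.9, 229.1]
eef_rot: [-3.127, -1.011, 0.097]
wrist_force: [-0.5, -0.6, -0.0]
finger_gap: 46.7
t 45.0 pos [419.4 116.9 229.1] rot [-3.127 -1.011  0.097] F [-0.5 -0.6 -0. ] gap 46.7 q [ 0.27 -0.42  2.45 -0.9   0.17  2.55]
```

View pics/w30c.png

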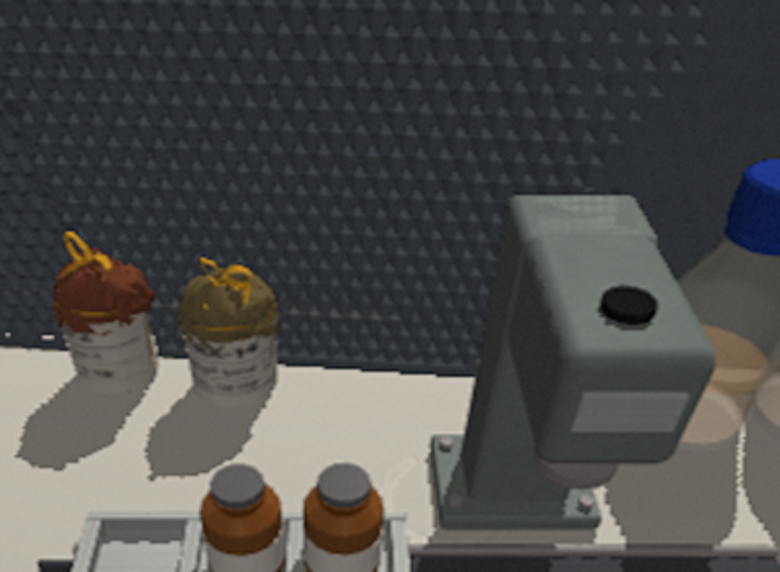

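```bash
python3 -c "
from h import *
for X in ([599.5,117.8],[594,183.6]):
  for z in (95,105): u,v=w2px('pics/w30.png',[*X,z]); print(z,(u-200)*2.6,v*2.6)
  print('rear wall corner ref')
p=np.load('press.npy');c,s=np.cos(p[2]),np.sin(p[2])
for X in ((34,290,32),(34,82,32),(-38,33,212)): u,v=w2px('pics/w30.png',[p[0]+c*X[0]-s*X[1],p[1]+s*X[0]+c*X[1],X[2]]);print((u-200)*2.6,v*2.6)
"
```

```text
95 352.3027168304413 483.3415689933636
105 352.8310520565243 470.74293176383236
rear wall corner ref
95 234.21990779046047 481.5487076645498
105 232.5662897483544 468.9639106098156
rear wall corner ref
89.95606952664303 509.4454641749649
407.75197648447227 512.2535303048387
578.5741890333627 352.7821626536159
```

```bash
python3 -c "
from h import *
crop('pics/w30.png',270,170,360,220,8.8,'pics/w30d.png')"
```

```text
(no output)
```

View pics/w30d.png

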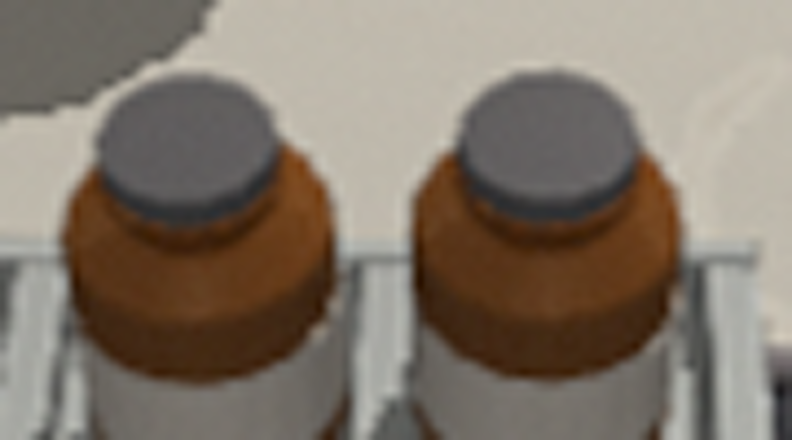

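```bash
python3 -m jog '[[0,0,0,0,-0.08,0,50],[0,0,0,0,-0.1,0,50],[0,0,0,0,-0.14,0,50],[0,0,0,0,-0.14,0,50],[0,0,0,0,-0.14,0,50],[0,0,0,0,-0.14,0,50],[0,0,0,0,0,0,50]]'
python3 -c "
from h import *
st();print(px2w('pics/w29.png',218,199,86));cam('wrist','pics/w31.png')
cam('top','pics/t31.png');crop('pics/t31.png',160,130,560,350,2,'pics/t31c.png')"
```

```text
clock: 45.75
eef_pos: [423.1, 112.5, 229.7]
eef_rot: [3.138, -0.353, 0.094]
wrist_force: [0.4, 0.5, -0.6]
finger_gap: 47.1
t 45.75 pos [423.1 112.5 229.7] rot [ 3.138 -0.353  0.094] F [ 0.4  0.5 -0.6] gap 47.1 q [ 0.2  -0.18  2.02 -0.05  0.96  1.7 ]
[458.18717666 258.29147515  86.        ]
```

View pics/w31.png

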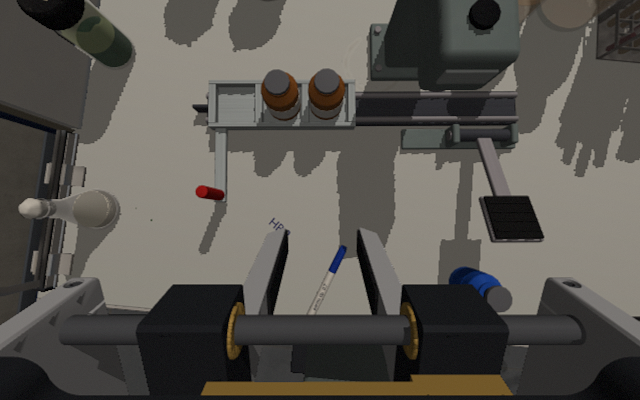

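View pics/t31c.png

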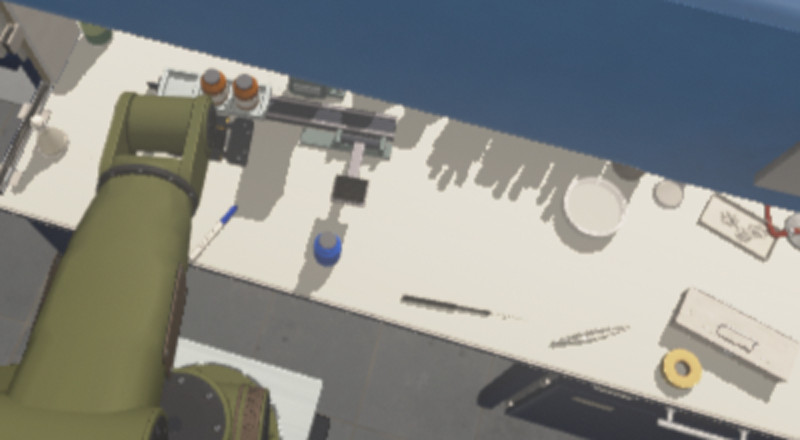

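```bash
python3 -c "
from h import *
a=[cv2.resize(cv2.imread(f)[155:195,255:305],None,fx=8,fy=8,interpolation=cv2.INTER_CUBIC) for f in('pics/t14.png','pics/t31.png')]
cv2.imwrite('pics/cmp.png',np.hstack(a))"
```

```text
(no output)
```

View pics/cmp.png

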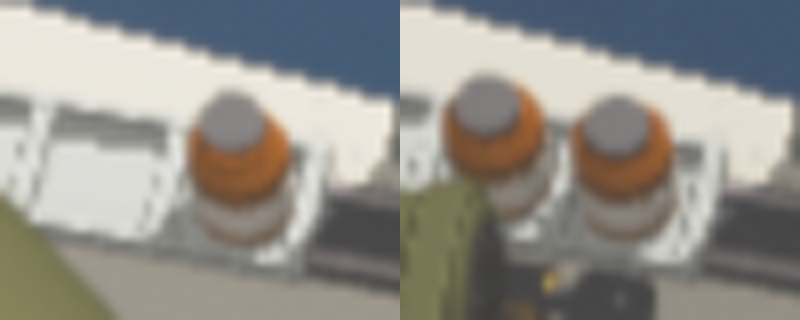

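```bash
python3 -c "
from h import *
print(order.sign_off());st()"
```

```text
the job is handed in; nothing more can be done
None
the job is handed in; nothing more can be done
```

I pressed the stoppers home in both amber bottles and handed the job in at about 46 s. There was no third amber bottle in any view. I drew the carriage out and stood the bottles in pockets 1 and 2. I then centred each under the ram (carriage at about 0.120 and 0.187 m), pressed the pedal to its stop with about 23 N, and drew the carriage out again.

**Last checks:**
- **Bottles and stoppers:** both bottles stand upright in their pockets. Both stoppers sit equally low, and the one in pocket 1 is clearly lower than in the earlier picture. Their measured height matched home to within about half a pixel to 3 pixels; the 3-pixel difference was on the pocket 1 stopper.
- **Carriage and pedal:** the carriage was pulled against its outer stop. The camera then put the handle 1 to 2 mm short of that, within its error. The pedal is up.
- **Bystanders:** the dish, the flask and the blue bottle look unmoved.

**What went wrong on the way:**
- One mis-signed row lowered the open fingers to 12 mm above the worktop beside the handle, with no measured contact.
- While I tilted the wrist for a closer look, the last joint reached the edge of its range, so I backed it off before handing in.

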